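Inspect a bottle under the reading lens

TASK

Check the larger of the two amber bottles standing at the right of the table for flaws in its glass: lay it on its side across the two black V saddles of the inspection cradle, centred on them, with its cap pointing away from the gauge post, and let go of it. Then pick up the reading lens and hold it level and still, centred over the middle of the bottle's body, with the lens at the same height as the pointer of the collar on the gauge post; the program finishes while holding the lens there in the gripper, touching nothing else with it. Do not move the collar, do not drop the bottle on the table, and leave the small bottle, the small tin, the tape roll and the label roll where they are.

Things in the scene. Friction and masses are not known exactly. Their poses are not given: they have to be found in the camera images.
- bottle: the larger loose amber glass bottle with a black screw cap, 45 mm in diameter, 113 mm tall with its cap, about 0.18 kg; it starts upright on the table. Origin: centre of its underside, z along its axis towards the cap. The straight body reaches from 0 to about 80 mm, a shoulder and the cap follow (the physical shape is a 45 mm cylinder up to 100 mm)
- bottle_mid (a point): the middle of the bottle below its shoulder: on its axis, 45 mm from the underside; axes as the bottle's
- bottle_cap (a point): the top of the bottle's cap, on its axis 113 mm from the underside
- cradle: fixed inspection cradle: an aluminium base plate (8 mm thick, 70 mm wide, x = -117 to +73 mm) with two black V saddles and a steel gauge post. Origin: on the table, midway between the saddles under the axis of the V; z up; x runs along the V, away from the post (the cap must point to +x). The post, 10 mm thick and 188 mm tall, stands at x = -100 mm, y = 0
- seat (a point): the point on the cradle's V axis midway between the two saddles, 42 mm above the table, where the middle of the lying bottle belongs; axes as the cradle's. The saddles are 14 mm thick, stand 26 mm either side of it, are 43 mm wide across the V (less than the bottle, so fingers pass beside them) and 29 mm high
- focus_mark (a point): tip of the flat steel pointer, 16 mm wide, 4 mm thick, on the dark sliding collar (22 mm thick) of the gauge post; the point is at mid-thickness and marks the focal height (115 to 160 mm above the table). It stands at x = -72 mm in the cradle, z up. The collar slides only if pushed with over 8 N
- loupe: loose reading lens lying flat on the table, 0.12 kg: a round dark steel rim of 64 mm diameter with a clear glass, and a dark wooden handle 14 mm wide; rim and handle are 18 mm high. Origin: under the lens centre on the underside; z up; the handle runs along -x, its wood from 44 to 140 mm from the origin. It balances at about 60 mm from the origin on the handle (x = -60 mm); gripped there it stays level
- lens (a point): the centre of the lens, at mid-height of the rim (9 mm above the underside); axes as the loupe's, z is the lens axis
- small_bottle: the smaller loose amber bottle with a black screw cap, 36 mm in diameter, 87 mm tall, upright on the table; leave it. Origin: centre of its underside. It may stand on either of the two places where bottles stand
- tin: small dark closed tin, 51 mm in diameter, 30 mm high; leave it. Origin: centre of its underside
- tape: roll of masking tape, 98 mm in diameter, 25 mm high, lying flat; leave it. Origin: centre of its underside
- labels: roll of blank white labels, 78 mm in diameter, 34 mm high, lying flat; leave it. Origin: centre of its underside
Mind the look-alikes: they are no part of the job. Leave any pink or red look-alike of the bottle alone.

How it is judged:
On the way:
1. the larger bottle lies on its side in both saddles, cap away from the post, let go (x of bottle_mid in the frame of cradle between -0.013 and 0.013 m and y of bottle_mid in the frame of cradle between -0.005 and 0.005 m and z of bottle_mid in the frame of seat between -0.005 and 0.005 m and angle between the z axis of bottle and the x axis of cradle, either way round below 0.12 rad and x of bottle_cap in the frame of cradle above 0.03 m and contact force between the fingers and bottle below 0.05 N and linear speed of bottle below 0.02 m/s and height (world z) of lens below 0.03 m), for 0.3 s.
At the end, for the whole second after the job is handed in: The bottle lies in the saddles (centred within 13 mm, 5 mm across), cap away from the post, let go. The gripper holds the lens at rest, touching neither bottle nor cradle, within 15 mm sideways of the middle of the bottle's body, within 7 mm of the pointer's height, tilted under 8 degrees (x of bottle_mid in the frame of cradle between -0.013 and 0.013 m and y of bottle_mid in the frame of cradle between -0.005 and 0.005 m and z of bottle_mid in the frame of seat between -0.005 and 0.005 m and angle between the z axis of bottle and the x axis of cradle, either way round below 0.12 rad and x of bottle_cap in the frame of cradle above 0.03 m and contact force between each of the fingers, loupe and bottle below 0.05 N and linear speed of each of bottle, loupe below 0.02 m/s and horizontal distance between lens and bottle_mid below 0.015 m and z of lens in the frame of focus_mark between -0.007 and 0.007 m and angle between lens's own z axis and vertical below 0.14 rad and contact force between the fingers and loupe above 1 N and contact force between loupe and cradle below 0.05 N); the arm keeps its last pose, push and grip.
It fails at once if the small bottle, small tin, tape roll or label roll was moved by over 30 mm (distance of any of small_bottle, tin, tape, labels from where it was at the start of the episode above 0.03 m).
It fails at once if the focus collar was moved (distance of focus_mark from where it was at the start of the episode above 0.005 m).
It fails at once if the bottle was dropped on its side on the table (angle between bottle's own z axis and vertical above 1.2 rad and height (world z) of bottle_mid below 0.032 m).
It also fails if it takes over 64 s, if anything falls off the work surface, if the arm or the gripper's body presses on something with over 40 N, if the wrist force passes 120 N, or if a joint passes its speed limit or range.

ROBOT

A 6-joint arm with a two-finger parallel gripper is mounted at the origin on a cart in front of the work surface, level with it; the furniture and walls round the work are solid. World frame = base frame: x ahead of the robot, y to its left, z up, the work surface at z = 0. Lengths are in m, angles in rad, forces in N, time in s.
With the tool pointing down it reaches from about 0.25 to 0.725 m from the base axis. Payload 4 kg.
Tool frame: the origin (TCP) lies on the centre line of the jaws, within the pads' length; the fingertips stand 19 mm ahead of it and the grasp point (between the pads) is the TCP; z points along the fingers, y is the direction in which the jaws open and shut (so a half turn about z gives the same grasp; the last joint's range is limited). The gripper opens to 85 mm and grips with 20 to 120 N. Pads are 22 mm wide; open, the fingers measure 114 mm over their backs; the gripper's body (76 mm by 85 mm) begins 54 mm behind the grasp point. The pads swing forward as they close: fully open they stand 13 mm farther back than shut.
Start: joints at [-1.166, 0.241, 0.005, 1.335, 0, 1.571], TCP at [0.197, -0.46, 0.25] pointing down, gripper open.
Joint ranges: [-2.72, 2.72], [-1.05, 1.87], [-1.09, 1.28], [-1.99, 2.15], [-1.42, 1.44], [-3.14, 3.14]. Speed limits (rad/s): [2.79, 2.79, 3.14, 3.14, 3.14, 3.14].

INTERFACE

Orientations are given as a unit quaternion [x, y, z, w].
In Python, from workcell import bot gives the robot as it stands. The module is installed in compiled form; this text tells all that it offers.
- The arm moves only by the shell command python3 -m handwheel 'ROWS' [OPENING]. ROWS is JSON, a list of rows, each an object of numbers: "dx", "dy", "dz": the shift along the tool's x, y, z as a fraction of full scale; "ax", "ay", "az": the turn, a rotation vector about the tool's x, y, z as a fraction of full scale. In form: [{"dx": .., "dy": .., "dz": .., "ax": .., "ay": .., "az": ..}, ...]. A call has 1 to 12 rows; each row shifts and turns the commanded pose from where the row before left it, along the tool's axes as they then stand; what a row does not reach is not made up. Full scale, the value 1, is 2.5 cm for a shift and 0.15 rad for a turn. A row lasts 1/10 s, in which the tool goes at most 50 mm and 8.59 degrees, less where a joint would pass 70% of its speed; a pose out of reach is approached as far as the arm can. A call with a number of a shift or a turn outside -1 to 1 is refused whole. A call with a gripper value outside its range is refused whole. OPENING is the gripper's target within -1 to 1 (fully open at 1, half-way at 0, shut at -1), set as the call begins (- or left out, the last holds). The fingers move at their own pace and stop on an object; the grip force is fixed at half the most. Time passes only in rows, so rows that do not move let the fingers close. It gives the time, the measured TCP pose, the force and the opening at its end, in the units of the state.
- bot.get_obs(): the state, without advancing time (a new reading comes with each control period).
- bot.camera(name): name is "side" or "top"; returns a dict with "img" (480x640x3 uint8, red, green, blue), "intrinsics" (3x3 intrinsics, pixels), "eye" and "rotation" of the camera in the world. Camera axes: x right, y down, z forward; pixel columns grow to the right and rows downward; lengths in m; the calibration is good to about 2 mm. A picture is of the moment at which its call begins. There is no depth.
- bot.job_done(): hands the job in, once; it reports no verdict.
Trained networks look in a picture, given as the dict that the camera call returned (one of the last four; its "shot" number tells which), for a name from the list of things; names that differ only in an ending like _2 or _b are one class to them, and where a whole thing is asked for, a point or a joint stands for the part that bears it (a point fixed in the world has none). Each returns a list of dicts, best first, with "confidence" (0 to 1); they miss things now and then, are a little off and sometimes report something else, mostly with a low value. They report only what shows in the picture. A call takes as long as a camera call. They do not tell look-alikes from the thing itself.
- bot.trace(thing, picture): "region" (480x640 bool, what is visible of it) and "rect" ([centre column, centre row, width, height] in pixels, round what is visible of it).
The state is a dict: "clock": time; "joint_pos": joint angles; "joint_vel": joint speeds; "tau": joint torques, N m; "eef_pos": TCP position; "tool_rot": TCP orientation; "ft_force": force on the tool from outside, world axes, zero at the start; "ft_torque": the same for the moment, N m; "grip_width": finger opening in m.
Only numpy, scipy, OpenCV 4.12 (cv2) and the standard library are available. Lean on these libraries where they do the work, as an engineer would, in place of code of your own. Each camera call takes 0.05 s, during which the arm holds its last target.

## Working session

There is one attempt and no reset: what is moved stays moved. The work goes in short steps, Python scripts to look and compute and a shell command to move; the robot and the scene stay as the last step left them, time stands still between calls to the robot, and variables do not carry over. Pictures are saved under pics/ and viewed, and the job is handed in when it is done.

```bash
mkdir -p pics; python3 - <<'E'
from workcell import bot
import cv2,numpy as np
o=bot.get_obs();print({k:np.round(v,4).tolist() for k,v in o.items()})
for n in("top","side"):
    p=bot.camera(n);cv2.imwrite(f"pics/{n}0.png",p["img"][:,:,::-1])
    print(n,p["intrinsics"],p["eye"],p["rotation"],p["shot"])
E
```

```text
{'clock': 0.0, 'joint_pos': [-1.166, 0.2414, 0.0037, 1.3352, 0.0, 1.5708], 'joint_vel': [-0.0001, -0.0002, 0.001, -0.0004, -0.001, -0.0021], 'tau': [-0.0006, -37.2316, 25.2409, 0.0168, -0.0002, -0.0], 'eef_pos': [0.1967, -0.459, 0.2494], 'tool_rot': [0.9796, 0.201, -0.0002, -0.001], 'ft_force': [0.5092, -0.5188, -0.2309], 'ft_torque': [0.017, 0.0069, -0.0232], 'grip_width': 0.0852}
top [[459.5173903    0.         319.20069346]
 [  0.         459.5173903  241.57496843]
 [  0.           0.           1.        ]] [0.44304855 0.10254862 1.13275028] [-0.70501304  0.70708953 -0.02549795  0.04827912] 1
side [[540.68781686   0.         321.49785806]
 [  0.         540.68781686 236.7693779 ]
 [  0.           0.           1.        ]] [0.45107454 0.97151665 0.76653051] [-0.05560094  0.90175354 -0.42723222  0.03495301] 2
```

View pics/top0.png

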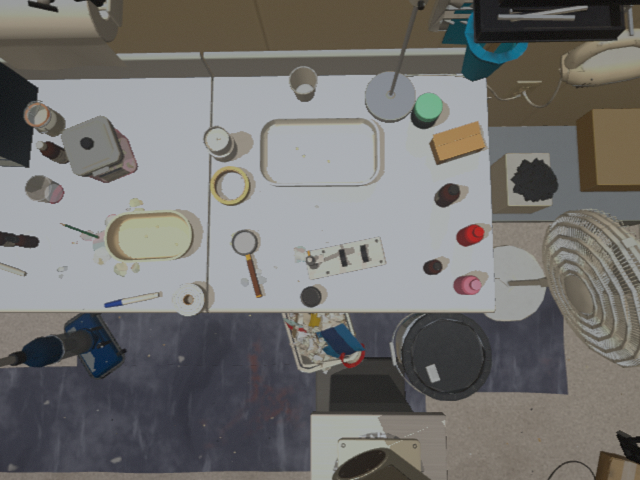

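View pics/side0.png

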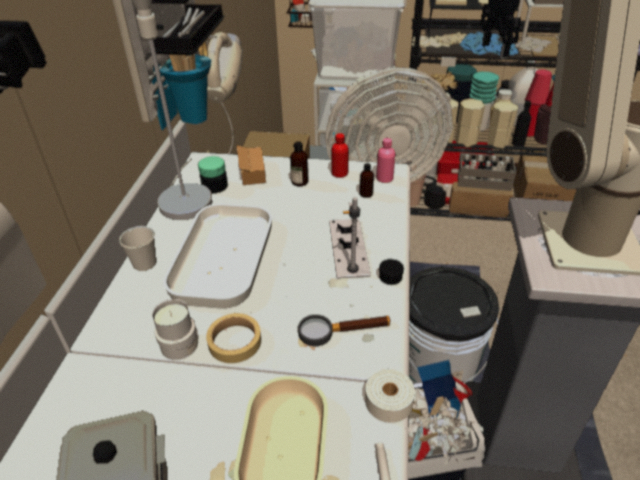

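Candidates: amber bottles at top-view pixels (447,194), which looks larger, and (432,267), which looks smaller. The red (471,235) and pink (468,285) bottles are look-alikes. I'll check the choice in crops.

```bash
cat > h.py <<'E'
import numpy as np,cv2
from scipy.spatial.transform import Rotation as R
def ray(p,u,v):
    K=p["intrinsics"];d=np.linalg.inv(K)@np.array([u,v,1.])
    q=np.asarray(p["rotation"]); M=R.from_quat(q).as_matrix() if q.shape==(4,) else q
    return np.asarray(p["eye"]),M@d
def atz(p,u,v,z):
    e,d=ray(p,u,v);return e+d*(z-e[2])/d[2]
def proj(p,X):
    q=np.asarray(p["rotation"]); M=R.from_quat(q).as_matrix()
    c=M.T@(np.asarray(X,float)-p["eye"]);w=p["intrinsics"]@c;return w[:2]/w[2]
def tri(rs):
    A=np.zeros((3,3));b=np.zeros(3)
    for e,d in rs:
        d=d/np.linalg.norm(d);P=np.eye(3)-np.outer(d,d);A+=P;b+=P@e
    return np.linalg.solve(A,b)
E
python3 - <<'E'
from workcell import bot
import cv2,numpy as np
from h import *
P={}
for n in("top","side"):
    P[n]=bot.camera(n)
for t in("bottle","small_bottle","loupe","cradle","focus_mark","tin","tape","labels"):
    for n in P:
        for r in bot.trace(t,P[n])[:3]:
            print(t,n,round(r["confidence"],2),np.round(r["rect"],1),np.round(atz(P[n],*r["rect"][:2],0),3), r["region"].sum())
def crop(n,x0,y0,x1,y1,k): return cv2.resize(P[n]["img"][y0:y1,x0:x1,::-1],None,fx=k,fy=k,interpolation=cv2.INTER_CUBIC)
cv2.imwrite("pics/c_bot.png",np.vstack([crop("top",400,170,500,300,3)[:, :300],crop("side",270,120,410,210,3)[:, :300]]) )
cv2.imwrite("pics/c_bs.png",crop("side",270,120,410,210,5))
cv2.imwrite("pics/c_cr.png",crop("top",290,225,400,315,7))
cv2.imwrite("pics/c_crs.png",crop("side",310,180,420,300,5))
cv2.imwrite("pics/c_l.png",crop("top",220,220,280,310,6))
cv2.imwrite("pics/c_bt.png",crop("top",400,170,500,300,4))
E
```

```text
bottle top 0.96 [467.6 282.8  22.3  14.5] [ 0.459 -0.222  0.   ] 443
bottle top 0.65 [445.8 196.8  25.5  25.4] [ 0.672 -0.176  0.   ] 419
bottle top 0.64 [468.7 236.2  24.2  23.3] [ 0.573 -0.228  0.   ] 470
bottle side 0.91 [338.6 155.6  13.1  44.5] [ 0.584 -0.312  0.   ] 687
bottle side 0.8 [385.9 160.9  15.8  46.3] [ 0.454 -0.298  0.   ] 575
bottle side 0.73 [300.8 162.2  20.5  49.5] [ 0.682 -0.267  0.   ] 716
small_bottle top 0.58 [433.6 266.8  21.2  17.7] [ 0.498 -0.141  0.   ] 247
small_bottle side 0.84 [365.8 179.2  19.8  38.7] [ 0.502 -0.202  0.   ] 436
small_bottle side 0.45 [390.9 272.4  25.5  26.8] [0.427 0.142 0.   ] 563
loupe top 0.64 [247.9 263.2  32.9  68.6] [0.509 0.316 0.   ] 862
loupe side 0.89 [344.7 328.6  93.8  28.7] [0.507 0.304 0.   ] 1532
cradle top 0.78 [345.4 257.4  77.5  42.1] [0.522 0.074 0.   ] 2138
cradle top 0.58 [228.3 185.6  46.7  39.5] [0.705 0.369 0.   ] 659
cradle side 0.6 [352.4 239.8  40.5  78.9] [0.515 0.045 0.   ] 2003
focus_mark top 0.58 [316.9 258.1  18.8  17.1] [0.521 0.145 0.   ] 157
tin top 0.71 [310.1 296.1  23.   21.2] [0.428 0.162 0.   ] 351
tin side 0.71 [392.5 272.9  24.8  26.5] [0.424 0.143 0.   ] 552
tape top 0.66 [247.9 264.   31.6  63.6] [0.507 0.316 0.   ] 854
tape top 0.36 [342.8 258.5  83.6  43.2] [0.52  0.081 0.   ] 2257
tape side 0.61 [235.4 339.   53.8  46.4] [0.703 0.353 0.   ] 1600
tape side 0.3 [344.1 331.7  90.1  33.6] [0.508 0.312 0.   ] 1580
labels top 0.77 [190.4 300.1  36.2  29.5] [0.418 0.457 0.   ] 916
labels side 0.9 [390.3 397.6  50.2  54.2] [0.419 0.443 0.   ] 2168
```

View pics/c_bs.png

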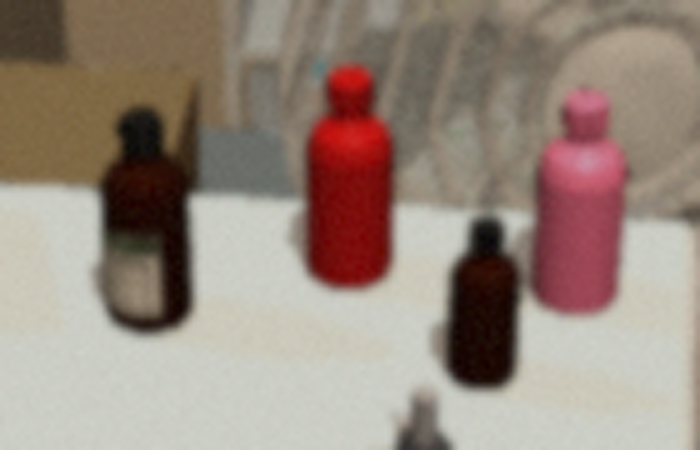

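View pics/c_bt.png

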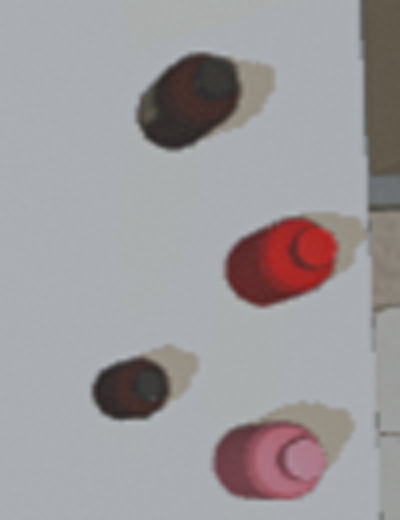

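View pics/c_cr.png

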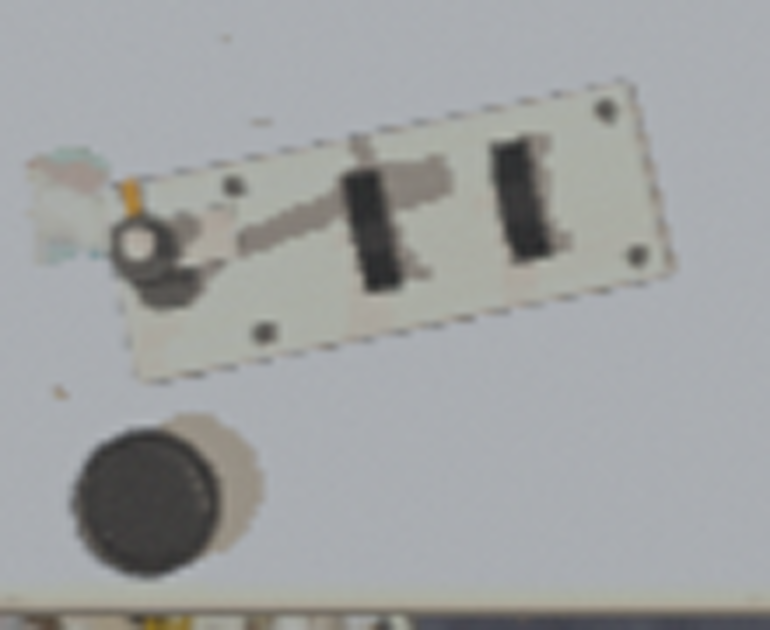

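View pics/c_crs.png

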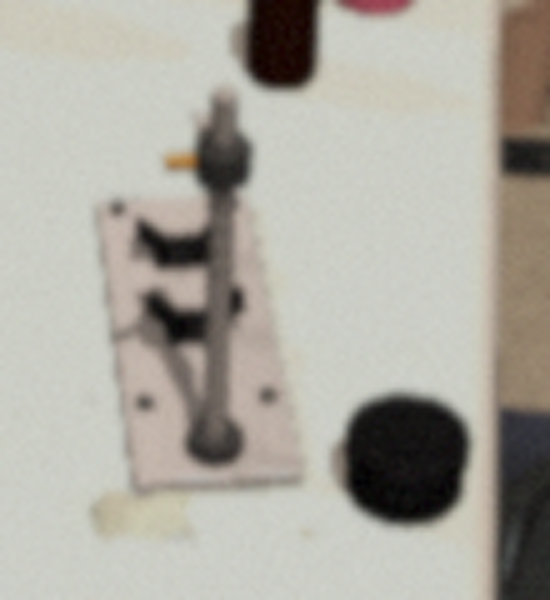

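View pics/c_l.png

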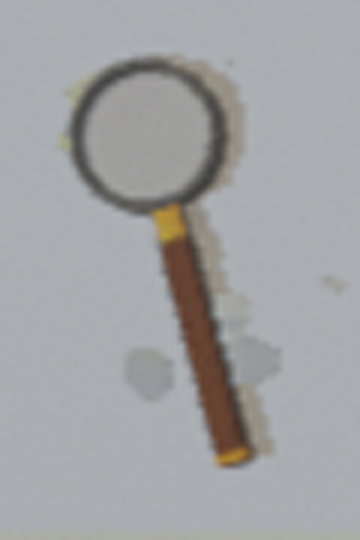

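The larger amber bottle is the labelled one at side-view pixel (300,163) and top-view (447,194). The other amber one, side-view (367,180), is clearly smaller. Next I'll fit the poses.

```bash
cat > fit.py <<'E'
from workcell import bot
from h import *
from scipy.optimize import least_squares
T=bot.camera("top");S=bot.camera("side")
def W(c,X): 
    a=c[2];return np.array([c[0]+X[0]*np.cos(a)-X[1]*np.sin(a),c[1]+X[0]*np.sin(a)+X[1]*np.cos(a),X[2]])
obs=[(T,(.073,.035,.008),(379.7,236.7)),(T,(.073,-.035,.008),(386,263.3)),(T,(-.117,-.035,.008),(310.7,279.6)),
(S,(.073,.035,.008),(329.4,221)),(S,(.073,-.035,.008),(359,220.6)),(S,(-.117,-.035,.008),(370,276)),(S,(-.117,.035,.008),(337,278)),
(T,(-.100,0,.188),(290+137/7,225+240/7)),(S,(-.100,0,.188),(310+224/5,180+88/5))]
f=lambda c:np.concatenate([proj(p,W(c,X))-uv for p,X,uv in obs])
r=least_squares(f,[.52,.08,-1.4]);c=r.x;print("cradle",c.round(4));print(f(c).reshape(-1,2).round(1).tolist())
for z in(.1,.115,.125,.135,.145,.16): print(z,"post side",proj(S,W(c,(-.1,0,z))).round(1),"top",proj(T,W(c,(-.1,0,z))).round(1),"tip top",proj(T,W(c,(-.072,0,z))).round(1),"tip side",proj(S,W(c,(-.072,0,z))).round(1))
# bottle
b=tri([ray(T,453.2,190),ray(S,298.6,143)]);print("cap tri",b.round(4), "cap top@.113",atz(T,453.2,190,.113).round(4),atz(S,298.6,143,.113).round(4))
print("lens T",atz(T,245,242.5,.018).round(4),"handle end",atz(T,259.2,296.7,.018).round(4))
for u,v in [(447,194)]:pass
for r in bot.trace("loupe",S)[:1]: print(r["rect"])
E
python3 fit.py
python3 - <<'E'
import cv2,numpy as np
from workcell import bot
S=bot.camera("side")
cv2.imwrite("pics/col.png",cv2.resize(S["img"][190:250,320:390,::-1],None,fx=9,fy=9,interpolation=cv2.INTER_NEAREST))
cv2.imwrite("pics/lens_s.png",cv2.resize(S["img"][300:360,285:400,::-1],None,fx=6,fy=6,interpolation=cv2.INTER_CUBIC))
E
```

```text
cradle [ 0.5253  0.0554 -1.3706]
[[-0.3, -0.7], [-0.4, 0.6], [-1.4, -0.0], [-0.3, -0.7], [0.3, -1.9], [0.8, -1.0], [-0.4, -0.9], [-0.2, 0.0], [0.0, 1.2]]
0.1 post side [353.8 235.7] top [311.4 261.9] tip top [323.6 259.4] tip side [352.1 226.9]
0.115 post side [353.9 229.7] top [311.1 261.5] tip top [323.5 258.9] tip side [352.3 220.9]
0.125 post side [354.  225.6] top [310.9 261.2] tip top [323.3 258.6] tip side [352.4 216.8]
0.135 post side [354.2 221.5] top [310.6 260.9] tip top [323.2 258.3] tip side [352.5 212.8]
0.145 post side [354.3 217.3] top [310.4 260.6] tip top [323.1 258. ] tip side [352.6 208.6]
0.16 post side [354.5 211. ] top [310.  260.2] tip top [323.  257.5] tip side [352.8 202.3]
cap tri [ 0.6648 -0.1636  0.1173] cap top@.113 [ 0.6646 -0.1647  0.113 ] [ 0.6675 -0.1715  0.113 ]
lens T [0.5585 0.3206 0.018 ] handle end [0.4265 0.2839 0.018 ]
[344.9, 330.2, 96.1, 33.0]
```

View pics/col.png

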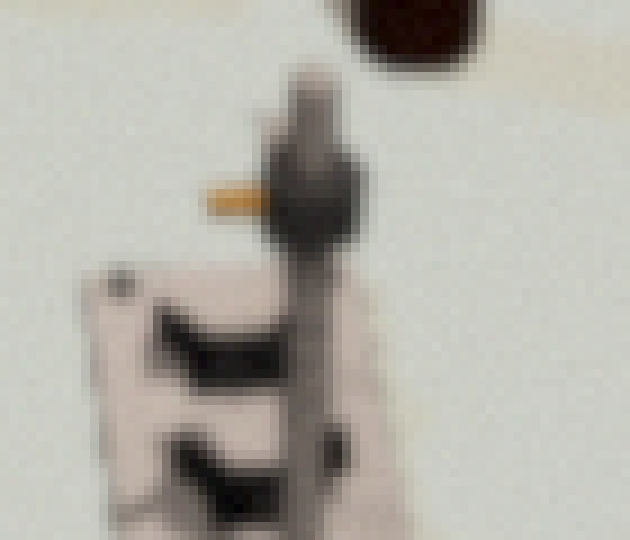

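View pics/lens_s.png

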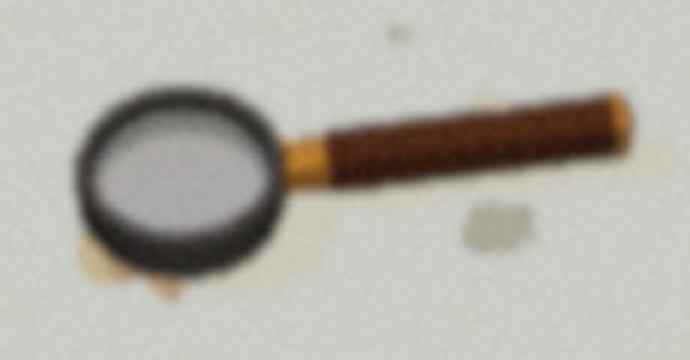

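```bash
cat > fb.py <<'E'
from workcell import bot
from h import *
from scipy.optimize import minimize
T=bot.camera("top");S=bot.camera("side")
def model(p,x,y,prof):
    m=np.zeros((480*4,640*4),np.uint8);t=np.linspace(0,2*np.pi,40)
    for (z0,r0),(z1,r1) in zip(prof[:-1],prof[1:]):
        pts=np.array([proj(p,(x+r*np.cos(a),y+r*np.sin(a),z))*4 for z,r in((z0,r0),(z1,r1)) for a in t])
        cv2.fillConvexPoly(m,cv2.convexHull(pts.astype(np.float32)).astype(np.int32),255)
    return cv2.resize(m,(640,480),interpolation=cv2.INTER_AREA)/255.
big=[(0,.0225),(.078,.0225),(.095,.011),(.113,.011)]
def mask(p,box,f):
    x0,y0,x1,y1=box;im=p["img"].astype(float);m=np.zeros((480,640));m[y0:y1,x0:x1]=f(im[y0:y1,x0:x1]);return m
dark=lambda im:np.clip((130-im.max(2))/50,0,1)
col=lambda im:(im[:,:,0]-im[:,:,2]>60)*1.
def fit(name,bt,bs,f,prof,x0):
    ms=[(p,mask(p,b,f)) for p,b in((T,bt),(S,bs)) ]
    c=lambda v:sum(np.abs(model(p,*v,prof)-m).sum() for p,m in ms)
    r=minimize(c,x0,method="Nelder-Mead",options=dict(initial_simplex=[x0,[x0[0]+.012,x0[1]],[x0[0],x0[1]+.012]],xatol=2e-4))
    print(name,r.x.round(4),r.fun,[m.sum() for _,m in ms])
    for (p,m) in ms:
        r1=minimize(lambda v:np.abs(model(p,*v,prof)-m).sum(),r.x,method="Nelder-Mead",options=dict(initial_simplex=[r.x,r.x+[.008,0],r.x+[0,.008]]));print("   single",r1.x.round(4),r1.fun)
fit("bottle",(430,178,465,210),(285,138,312,190),lambda im:np.maximum(dark(im),((im[:,:,0]-im[:,:,2])>25)*1.),big,[.667,-.168])
sm=[(r[0]*.77,r[1]*.8) for r in big]
fit("small",(420,255,445,278),(355,160,378,200),dark,sm,[.5,-.15])
fit("red",(455,222,486,250),(328,130,352,180),col,big,[.58,-.22])
E
python3 fb.py
```

```text
bottle [ 0.6676 -0.1704] 416.1243137254902 [np.float64(437.78), np.float64(985.56)]
   single [ 0.6668 -0.1684] 40.04509803921569
   single [ 0.6707 -0.1839] 321.25882352941176
small [ 0.4961 -0.1329] 123.93882352941176 [np.float64(233.15999999999997), np.float64(422.12)]
   single [ 0.4953 -0.1309] 37.007843137254895
   single [ 0.4972 -0.1375] 78.20705882352941
red [ 0.5707 -0.2242] 293.84705882352944 [np.float64(287.0), np.float64(606.0)]
   single [ 0.5718 -0.2226] 205.30980392156863
   single [ 0.571  -0.2255] 84.58823529411765
```

```bash
cat > plan.py <<'E'
import sys
from workcell import bot
from h import *
def pickR(yaw,al,s=-1):
    r=np.array([np.cos(yaw),np.sin(yaw),0]);k=np.array([0,0,1.])
    z=np.cos(al)*r-np.sin(al)*k;y=s*np.cross(k,r);return np.c_[np.cross(y,z),y,z]
def placeR(byaw,al,s=-1):
    B=np.array([np.cos(byaw),np.sin(byaw),0]);k=np.array([0,0,1.])
    z=-np.cos(al)*k-np.sin(al)*B;y=s*np.cross(k,B);return np.c_[np.cross(y,z),y,z]
def downR(xyaw):
    return R.from_euler("z",xyaw).as_matrix()@np.diag([1,-1,-1.])
def cur():
    o=bot.get_obs();return np.array(o["eef_pos"]),R.from_quat(o["tool_rot"]).as_matrix(),o
def show(pt=None,Rt=None):
    p,M,o=cur();print("t",round(o["clock"],2),"p",p.round(4),"j",np.round(o["joint_pos"],2),"F",np.round(o["ft_force"],2),"w",round(o["grip_width"],4))
    if Rt is not None:
        w=R.from_matrix(M.T@Rt).as_rotvec();print(" turn units",(w/.15).round(3),"|w|",np.linalg.norm(w).round(3))
    if pt is not None:
        d=np.asarray(pt)-p;print(" shift now-frame units",(M.T@d/.025).round(3))
        if Rt is not None:print(" shift target-frame units",(Rt.T@d/.025).round(3))
E
python3 - <<'E'
from plan import *
show((.56,-.03,.30),pickR(-.9,np.pi/6))
E
```

```text
t 1.3 p [ 0.1969 -0.4596  0.2503] j [-1.17  0.24  0.    1.34  0.    1.57] F [ 1.3   0.5  -0.07] w 0.0855
 turn units [-4.529  5.927  7.844] |w| 1.624
 shift now-frame units [ 20.117 -10.075  -1.987]
 shift target-frame units [ -0.495 -22.058  -4.833]
```

```bash
python3 -m handwheel '[{"dx":0.84,"dy":-0.42,"dz":-0.083},{"dx":0.84,"dy":-0.42,"dz":-0.083},{"dx":0.84,"dy":-0.42,"dz":-0.083},{"dx":0.84,"dy":-0.42,"dz":-0.083},{"dx":0.84,"dy":-0.42,"dz":-0.083},{"dx":0.84,"dy":-0.42,"dz":-0.083},{"dx":0.84,"dy":-0.42,"dz":-0.083},{"dx":0.84,"dy":-0.42,"dz":-0.083},{"dx":0.84,"dy":-0.42,"dz":-0.083},{"dx":0.84,"dy":-0.42,"dz":-0.083},{"dx":0.84,"dy":-0.42,"dz":-0.083},{"dx":0.84,"dy":-0.42,"dz":-0.083}]' 0.7
python3 -m handwheel '[{"dx":0.84,"dy":-0.42,"dz":-0.083},{"dx":0.84,"dy":-0.42,"dz":-0.083},{"dx":0.84,"dy":-0.42,"dz":-0.083},{"dx":0.84,"dy":-0.42,"dz":-0.083},{"dx":0.84,"dy":-0.42,"dz":-0.083},{"dx":0.84,"dy":-0.42,"dz":-0.083},{"dx":0.84,"dy":-0.42,"dz":-0.083},{"dx":0.84,"dy":-0.42,"dz":-0.083},{"dx":0.84,"dy":-0.42,"dz":-0.083},{"dx":0.84,"dy":-0.42,"dz":-0.083},{"dx":0.84,"dy":-0.42,"dz":-0.083},{"dx":0.84,"dy":-0.42,"dz":-0.083}]'
python3 - <<'E'
from plan import *
show((.56,-.03,.30),pickR(-.9,np.pi/6))
E
```

```text
t 1.3 p [ 0.1969 -0.4596  0.2503] j [-1.17  0.24  0.    1.34  0.    1.57] F [ 1.3   0.5  -0.07] w 0.0855
 turn units [-4.529  5.927  7.844] |w| 1.624
 shift now-frame units [ 20.117 -10.075  -1.987]
 shift target-frame units [ -0.495 -22.058  -4.833]invalid input
invalid input
```

```bash
python3 -m handwheel '[{"dx":0.84,"dy":-0.42,"dz":-0.08,"ax":0,"ay":0,"az":0}]' 0.7
```

```text
clock: 1.4
eef_pos: [0.2112, -0.4428, 0.2519]
tool_rot: [0.98, 0.199, -0.0, 0.0]
ft_force: [0.5, -0.7, 0.4]
grip_width: 0.0735
```

```bash
python3 -m handwheel '[{"dx":0.84,"dy":-0.42,"dz":-0.08,"ax":0,"ay":0,"az":0},{"dx":0.84,"dy":-0.42,"dz":-0.08,"ax":0,"ay":0,"az":0},{"dx":0.84,"dy":-0.42,"dz":-0.08,"ax":0,"ay":0,"az":0},{"dx":0.84,"dy":-0.42,"dz":-0.08,"ax":0,"ay":0,"az":0},{"dx":0.84,"dy":-0.42,"dz":-0.08,"ax":0,"ay":0,"az":0},{"dx":0.84,"dy":-0.42,"dz":-0.08,"ax":0,"ay":0,"az":0},{"dx":0.84,"dy":-0.42,"dz":-0.08,"ax":0,"ay":0,"az":0},{"dx":0.84,"dy":-0.42,"dz":-0.08,"ax":0,"ay":0,"az":0},{"dx":0.84,"dy":-0.42,"dz":-0.08,"ax":0,"ay":0,"az":0},{"dx":0.84,"dy":-0.42,"dz":-0.08,"ax":0,"ay":0,"az":0},{"dx":0.84,"dy":-0.42,"dz":-0.08,"ax":0,"ay":0,"az":0},{"dx":0.84,"dy":-0.42,"dz":-0.08,"ax":0,"ay":0,"az":0}]'
python3 -m handwheel '[{"dx":0.84,"dy":-0.42,"dz":-0.08,"ax":0,"ay":0,"az":0},{"dx":0.84,"dy":-0.42,"dz":-0.08,"ax":0,"ay":0,"az":0},{"dx":0.84,"dy":-0.42,"dz":-0.08,"ax":0,"ay":0,"az":0},{"dx":0.84,"dy":-0.42,"dz":-0.08,"ax":0,"ay":0,"az":0},{"dx":0.84,"dy":-0.42,"dz":-0.08,"ax":0,"ay":0,"az":0},{"dx":0.84,"dy":-0.42,"dz":-0.08,"ax":0,"ay":0,"az":0},{"dx":0.84,"dy":-0.42,"dz":-0.08,"ax":0,"ay":0,"az":0},{"dx":0.84,"dy":-0.42,"dz":-0.08,"ax":0,"ay":0,"az":0},{"dx":0.84,"dy":-0.42,"dz":-0.08,"ax":0,"ay":0,"az":0},{"dx":0.84,"dy":-0.42,"dz":-0.08,"ax":0,"ay":0,"az":0},{"dx":0.84,"dy":-0.42,"dz":-0.08,"ax":0,"ay":0,"az":0}]'
sed -i '/^import sys/d' plan.py
python3 - <<'E'
from plan import *
show((.56,-.03,.30),pickR(-.9,np.pi/6))
E
```

```text
clock: 2.6
eef_pos: [0.3947, -0.2258, 0.2765]
tool_rot: [0.98, 0.201, 0.0, 0.0]
ft_force: [0.3, -0.2, -0.5]
grip_width: 0.0727
clock: 3.7
eef_pos: [0.5615, -0.0287, 0.2983]
tool_rot: [0.98, 0.201, -0.0, 0.0]
ft_force: [0.4, -1.0, 0.8]
grip_width: 0.0725
t 3.7 p [ 0.5615 -0.0287  0.2983] j [-0.05  0.35  0.29  1.5  -0.    2.69] F [ 0.41 -0.97  0.76] w 0.0725
 turn units [-4.529  5.928  7.844] |w| 1.624
 shift now-frame units [-0.077  0.026 -0.067]
 shift target-frame units [ 0.06   0.081 -0.03 ]
```

```bash

python3 - <<'E'
from plan import *
show((.56,-.03,.30),pickR(-.9,np.pi/6,1))
show((.525,.055,.1),placeR(-1.3706,np.pi/6,1))
P=pickR(-.9,np.pi/6,1);print(R.from_matrix(P.T@placeR(-1.3706,np.pi/6,1)).as_rotvec())
E
```

```text
t 3.7 p [ 0.5615 -0.0287  0.2983] j [-0.05  0.35  0.29  1.5  -0.    2.69] F [ 0.41 -0.97  0.76] w 0.0725
 turn units [ -6.335  -4.84  -10.972] |w| 2.034
 shift now-frame units [-0.077  0.026 -0.067]
 shift target-frame units [-0.06  -0.081 -0.03 ]
t 3.7 p [ 0.5615 -0.0287  0.2983] j [-0.05  0.35  0.29  1.5  -0.    2.69] F [ 0.41 -0.97  0.76] w 0.0725
 turn units [ 2.381  2.926 -8.885] |w| 1.448
 shift now-frame units [-0.024 -3.651  7.933]
 shift target-frame units [-0.875 -0.766  8.655]
[0.13505963 1.53911879 0.50404939]
```

```bash
python3 -m handwheel '[{"dx":0,"dy":0,"dz":0,"ax":-0.45,"ay":-0.345,"az":-0.78},{"dx":0,"dy":0,"dz":0,"ax":-0.45,"ay":-0.345,"az":-0.78},{"dx":0,"dy":0,"dz":0,"ax":-0.45,"ay":-0.345,"az":-0.78},{"dx":0,"dy":0,"dz":0,"ax":-0.45,"ay":-0.345,"az":-0.78},{"dx":0,"dy":0,"dz":0,"ax":-0.45,"ay":-0.345,"az":-0.78},{"dx":0,"dy":0,"dz":0,"ax":-0.45,"ay":-0.345,"az":-0.78},{"dx":0,"dy":0,"dz":0,"ax":-0.45,"ay":-0.345,"az":-0.78}]'
python3 - <<'E'
from plan import *
show((.56,-.03,.30),pickR(-.9,np.pi/6,1))
E
```

```text
clock: 4.4
eef_pos: [0.5613, -0.0291, 0.2983]
tool_rot: [0.776, 0.562, -0.125, 0.258]
ft_force: [0.3, -0.5, -0.1]
grip_width: 0.0726
t 4.4 p [ 0.5613 -0.0291  0.2983] j [ 0.23  0.34  0.15  1.41 -0.58  2.13] F [ 0.26 -0.49 -0.13] w 0.0726
 turn units [-3.168 -2.417 -5.476] |w| 1.016
 shift now-frame units [-0.082 -0.023 -0.042]
 shift target-frame units [-0.058 -0.065 -0.038]
```

```bash
python3 -m handwheel '[{"dx":0,"dy":0,"dz":0,"ax":-0.45,"ay":-0.345,"az":-0.78},{"dx":0,"dy":0,"dz":0,"ax":-0.45,"ay":-0.345,"az":-0.78},{"dx":0,"dy":0,"dz":0,"ax":-0.45,"ay":-0.345,"az":-0.78},{"dx":0,"dy":0,"dz":0,"ax":-0.45,"ay":-0.345,"az":-0.78},{"dx":0,"dy":0,"dz":0,"ax":-0.45,"ay":-0.345,"az":-0.78},{"dx":0,"dy":0,"dz":0,"ax":-0.45,"ay":-0.345,"az":-0.78},{"dx":0,"dy":0,"dz":0,"ax":-0.45,"ay":-0.345,"az":-0.78}]'
python3 - <<'E'
from plan import *
Rp=pickR(-.9,np.pi/6,1);b=np.array([.667,-.170,.052])
show(b-.11*Rp[:,2],Rp)
show(b,Rp)
E
```

```text
clock: 5.1
eef_pos: [0.561, -0.0289, 0.2982]
tool_rot: [0.379, 0.779, -0.218, 0.449]
ft_force: [0.8, 0.1, 0.3]
grip_width: 0.0725
t 5.1 p [ 0.561  -0.0289  0.2982] j [ 0.38  0.12 -0.43  0.57 -0.98  1.05] F [0.77 0.13 0.28] w 0.0725
 turn units [-0.029 -0.015 -0.026] |w| 0.006
 shift now-frame units [ 4.985 -0.175  6.648]
 shift target-frame units [ 5.001 -0.184  6.636]
t 5.1 p [ 0.561  -0.0289  0.2982] j [ 0.38  0.12 -0.43  0.57 -0.98  1.05] F [0.77 0.13 0.28] w 0.0725
 turn units [-0.029 -0.015 -0.026] |w| 0.006
 shift now-frame units [ 4.975 -0.156 11.048]
 shift target-frame units [ 5.001 -0.184 11.036]
```

```bash
python3 -m handwheel '[{"dx":0.5,"dy":-0.02,"dz":0.665,"ax":0,"ay":0,"az":0},{"dx":0.5,"dy":-0.02,"dz":0.665,"ax":0,"ay":0,"az":0},{"dx":0.5,"dy":-0.02,"dz":0.665,"ax":0,"ay":0,"az":0},{"dx":0.5,"dy":-0.02,"dz":0.665,"ax":0,"ay":0,"az":0},{"dx":0.5,"dy":-0.02,"dz":0.665,"ax":0,"ay":0,"az":0},{"dx":0.5,"dy":-0.02,"dz":0.665,"ax":0,"ay":0,"az":0},{"dx":0.5,"dy":-0.02,"dz":0.665,"ax":0,"ay":0,"az":0},{"dx":0.5,"dy":-0.02,"dz":0.665,"ax":0,"ay":0,"az":0},{"dx":0.5,"dy":-0.02,"dz":0.665,"ax":0,"ay":0,"az":0},{"dx":0.5,"dy":0,"dz":0.665,"ax":0,"ay":0,"az":0}]'
python3 - <<'E'
from plan import *
Rp=pickR(-.9,np.pi/6,1);b=np.array([.667,-.170,.052])
show(b,Rp)
p=bot.camera("top");cv2.imwrite("pics/pre_t.png",cv2.resize(p["img"][150:330,300:520,::-1],None,fx=3,fy=3))
p=bot.camera("side");cv2.imwrite("pics/pre_s.png",cv2.resize(p["img"][60:300,220:480,::-1],None,fx=2.5,fy=2.5))
E
```

```text
clock: 6.1
eef_pos: [0.6079, -0.0956, 0.1059]
tool_rot: [0.382, 0.778, -0.217, 0.448]
ft_force: [-0.7, 1.1, 0.2]
grip_width: 0.0724
t 6.1 p [ 0.6079 -0.0956  0.1059] j [ 0.21  0.48 -0.64 -0.19 -0.89  0.81] F [-0.7   1.1   0.21] w 0.0724
 turn units [-0.046 -0.029 -0.063] |w| 0.012
 shift now-frame units [-0.053  0.032  4.369]
 shift target-frame units [-3.500e-02  2.000e-03  4.369e+00]
```

View pics/pre_t.png

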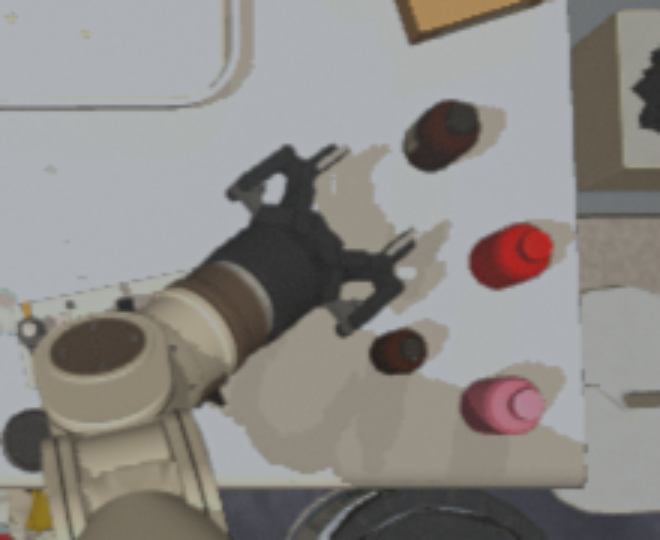

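View pics/pre_s.png

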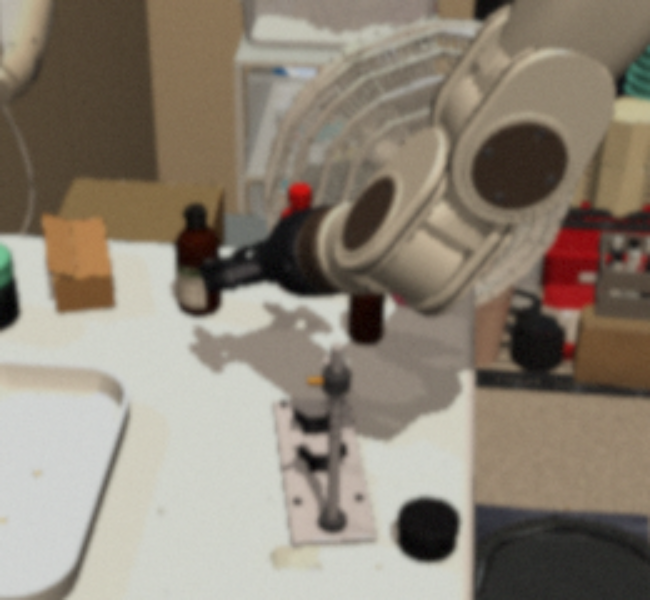

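```bash
python3 -m handwheel '[{"dx":-0.01,"dy":0,"dz":0.6,"ax":0,"ay":0,"az":0},{"dx":-0.01,"dy":0,"dz":0.6,"ax":0,"ay":0,"az":0},{"dx":-0.01,"dy":0,"dz":0.6,"ax":0,"ay":0,"az":0},{"dx":0,"dy":0,"dz":0.6,"ax":0,"ay":0,"az":0},{"dx":0,"dy":0,"dz":0.6,"ax":0,"ay":0,"az":0},{"dx":0,"dy":0,"dz":0.6,"ax":0,"ay":0,"az":0},{"dx":0,"dy":0,"dz":0.4,"ax":0,"ay":0,"az":0},{"dx":0,"dy":0,"dz":0.3,"ax":0,"ay":0,"az":0},{"dx":0,"dy":0,"dz":0,"ax":0,"ay":0,"az":0}]'
python3 - <<'E'
from plan import *
Rp=pickR(-.9,np.pi/6,1);b=np.array([.667,-.170,.052])
show(b,Rp)
p=bot.camera("top");cv2.imwrite("pics/g_t.png",cv2.resize(p["img"][150:300,380:520,::-1],None,fx=4,fy=4))
E
```

```text
clock: 7.1
eef_pos: [0.665, -0.1695, 0.0527]
tool_rot: [0.383, 0.778, -0.218, 0.448]
ft_force: [-1.0, -0.8, 0.3]
grip_width: 0.0726
t 7.1 p [ 0.665  -0.1695  0.0527] j [ 0.05  0.65 -0.56 -0.42 -0.78  0.63] F [-1.02 -0.82  0.31] w 0.0726
 turn units [-0.053 -0.029 -0.064] |w| 0.013
 shift now-frame units [-0.007  0.05   0.069]
 shift target-frame units [-0.007  0.05   0.069]
```

View pics/g_t.png

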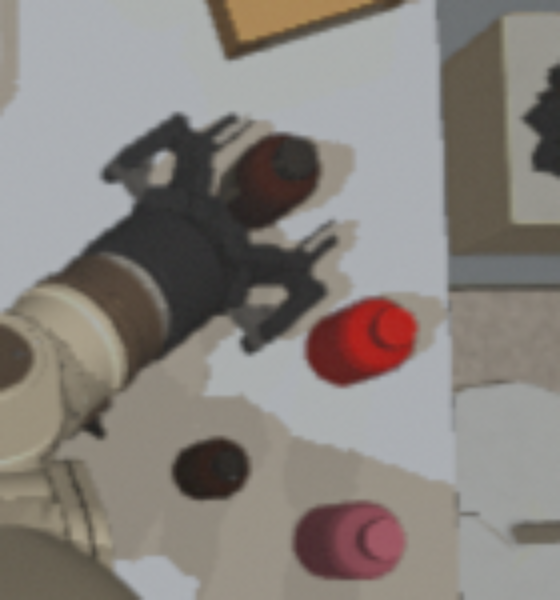

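The open jaws straddle the amber bottle: fingertips at crop (240,130) and (330,235), bottle at (272,180). The red bottle is clear, so I'll close.

```bash
python3 -m handwheel '[{"dx":0,"dy":0,"dz":0,"ax":0,"ay":0,"az":0},{"dx":0,"dy":0,"dz":0,"ax":0,"ay":0,"az":0},{"dx":0,"dy":0,"dz":0,"ax":0,"ay":0,"az":0},{"dx":0,"dy":0,"dz":0,"ax":0,"ay":0,"az":0},{"dx":0,"dy":0,"dz":0,"ax":0,"ay":0,"az":0},{"dx":0,"dy":0,"dz":0,"ax":0,"ay":0,"az":0}]' -1
python3 - <<'E'
from plan import *
show()
p,M,o=cur();print("up in tool",M.T@[0,0,1])
E
```

```text
clock: 7.75
eef_pos: [0.6656, -0.1684, 0.0538]
tool_rot: [0.382, 0.778, -0.217, 0.449]
ft_force: [-0.5, 4.1, 4.5]
grip_width: 0.0434
t 7.75 p [ 0.6656 -0.1684  0.0538] j [ 0.05  0.65 -0.56 -0.43 -0.78  0.63] F [-0.53  4.07  4.53] w 0.0434
up in tool [-0.86438497  0.00604096 -0.50279431]
```

```bash
python3 -m handwheel '[{"dx":-0.26,"dy":0,"dz":-0.15,"ax":0,"ay":0,"az":0},{"dx":-0.52,"dy":0,"dz":-0.3,"ax":0,"ay":0,"az":0},{"dx":-0.86,"dy":0,"dz":-0.5,"ax":0,"ay":0,"az":0},{"dx":-0.86,"dy":0,"dz":-0.5,"ax":0,"ay":0,"az":0},{"dx":-0.86,"dy":0,"dz":-0.5,"ax":0,"ay":0,"az":0},{"dx":-0.86,"dy":0,"dz":-0.5,"ax":0,"ay":0,"az":0},{"dx":-0.86,"dy":0,"dz":-0.5,"ax":0,"ay":0,"az":0},{"dx":-0.86,"dy":0,"dz":-0.5,"ax":0,"ay":0,"az":0},{"dx":-0.86,"dy":0,"dz":-0.5,"ax":0,"ay":0,"az":0},{"dx":-0.86,"dy":0,"dz":-0.5,"ax":0,"ay":0,"az":0}]'
python3 - <<'E'
from plan import *
show((.54,.0,.30),placeR(-1.3706,np.pi/6,1))
p=bot.camera("side");cv2.imwrite("pics/lift_s.png",cv2.resize(p["img"][30:270,220:480,::-1],None,fx=2.5,fy=2.5))
E
```

```text
clock: 8.75
eef_pos: [0.6626, -0.1704, 0.2737]
tool_rot: [0.382, 0.779, -0.218, 0.446]
ft_force: [0.2, -0.1, -1.9]
grip_width: 0.0435
t 8.75 p [ 0.6626 -0.1704  0.2737] j [ 0.05  0.25 -0.39  0.15 -0.78  0.62] F [ 0.24 -0.1  -1.92] w 0.0435
 turn units [ 0.871 10.224  3.277] |w| 1.616
 shift now-frame units [ 3.339  0.3   -7.77 ]
 shift target-frame units [ 7.156 -3.45   2.916]
```

View pics/lift_s.png

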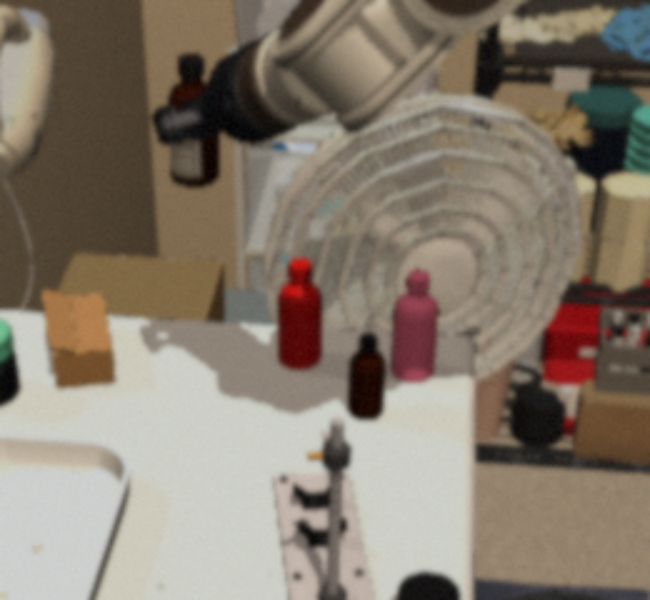

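```bash
python3 -m handwheel '[{"dx":0.37,"dy":0.03,"dz":-0.86,"ax":0,"ay":0,"az":0},{"dx":0.37,"dy":0.03,"dz":-0.86,"ax":0,"ay":0,"az":0},{"dx":0.37,"dy":0.03,"dz":-0.86,"ax":0,"ay":0,"az":0},{"dx":0.37,"dy":0.03,"dz":-0.86,"ax":0,"ay":0,"az":0},{"dx":0.37,"dy":0.03,"dz":-0.86,"ax":0,"ay":0,"az":0},{"dx":0.37,"dy":0.03,"dz":-0.86,"ax":0,"ay":0,"az":0},{"dx":0.37,"dy":0.03,"dz":-0.86,"ax":0,"ay":0,"az":0},{"dx":0.37,"dy":0.03,"dz":-0.86,"ax":0,"ay":0,"az":0},{"dx":0.37,"dy":0.03,"dz":-0.86,"ax":0,"ay":0,"az":0}]'
python3 -m handwheel '[{"dx":0,"dy":0,"dz":0,"ax":0.07,"ay":0.85,"az":0.27},{"dx":0,"dy":0,"dz":0,"ax":0.07,"ay":0.85,"az":0.27},{"dx":0,"dy":0,"dz":0,"ax":0.07,"ay":0.85,"az":0.27},{"dx":0,"dy":0,"dz":0,"ax":0.07,"ay":0.85,"az":0.27},{"dx":0,"dy":0,"dz":0,"ax":0.07,"ay":0.85,"az":0.27},{"dx":0,"dy":0,"dz":0,"ax":0.07,"ay":0.85,"az":0.27},{"dx":0,"dy":0,"dz":0,"ax":0.07,"ay":0.85,"az":0.27},{"dx":0,"dy":0,"dz":0,"ax":0.07,"ay":0.85,"az":0.27},{"dx":0,"dy":0,"dz":0,"ax":0.07,"ay":0.85,"az":0.27},{"dx":0,"dy":0,"dz":0,"ax":0.07,"ay":0.85,"az":0.27},{"dx":0,"dy":0,"dz":0,"ax":0.07,"ay":0.85,"az":0.27},{"dx":0,"dy":0,"dz":0,"ax":0.07,"ay":0.85,"az":0.27}]'
python3 - <<'E'
from plan import *
show((.525,.055,.10),placeR(-1.3706,np.pi/6,1))
for n in("top","side"):
    p=bot.camera(n);cv2.imwrite(f"pics/rot_{n}.png",p["img"][:,:,::-1])
E
```

```text
clock: 9.7
eef_pos: [0.5398, -0.0006, 0.2985]
tool_rot: [0.382, 0.779, -0.218, 0.447]
ft_force: [-0.2, 0.5, -2.2]
grip_width: 0.0435
clock: 10.9
eef_pos: [0.5413, -0.0015, 0.2993]
tool_rot: [0.609, 0.75, 0.166, -0.199]
ft_force: [-0.5, 0.2, -3.2]
grip_width: 0.0435
t 10.9 p [ 0.5413 -0.0015  0.2993] j [-0.24  0.46  0.35  1.69  0.47  1.06] F [-0.55  0.2  -3.2 ] w 0.0435
 turn units [0.022 0.002 0.045] |w| 0.007
 shift now-frame units [-1.953 -0.229  8.076]
 shift target-frame units [-1.958 -0.188  8.076]
```

View pics/rot_side.png

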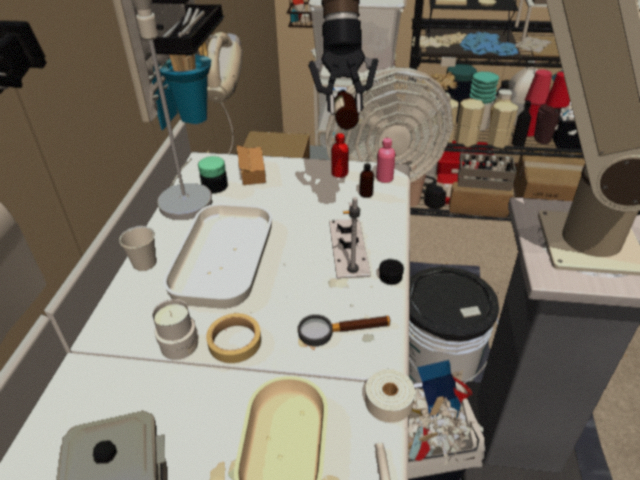

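View pics/rot_top.png

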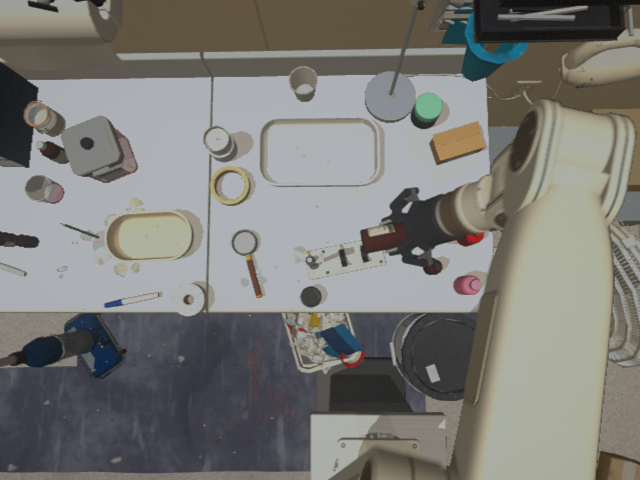

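```bash
python3 - <<'E'
from plan import *
show((.527,.047,.075),placeR(-1.3706,np.pi/6,1))
E
```

```text
t 11.0 p [ 0.541  -0.0038  0.2952] j [-0.25  0.47  0.34  1.69  0.47  1.07] F [ 0.73 -0.49 -2.75] w 0.0429
 turn units [-0.011  0.014  0.005] |w| 0.003
 shift now-frame units [-2.565 -0.133  8.684]
 shift target-frame units [-2.583 -0.144  8.679]
```

```bash
python3 -m handwheel '[{"dx":-0.21,"dy":-0.01,"dz":0.72,"ax":0,"ay":0,"az":0},{"dx":-0.21,"dy":-0.01,"dz":0.72,"ax":0,"ay":0,"az":0},{"dx":-0.21,"dy":-0.01,"dz":0.72,"ax":0,"ay":0,"az":0},{"dx":-0.21,"dy":-0.01,"dz":0.72,"ax":0,"ay":0,"az":0},{"dx":-0.21,"dy":-0.01,"dz":0.72,"ax":0,"ay":0,"az":0},{"dx":-0.21,"dy":-0.01,"dz":0.72,"ax":0,"ay":0,"az":0},{"dx":-0.21,"dy":-0.01,"dz":0.72,"ax":0,"ay":0,"az":0},{"dx":-0.21,"dy":-0.01,"dz":0.72,"ax":0,"ay":0,"az":0},{"dx":-0.21,"dy":-0.01,"dz":0.72,"ax":0,"ay":0,"az":0},{"dx":-0.21,"dy":-0.01,"dz":0.72,"ax":0,"ay":0,"az":0},{"dx":-0.21,"dy":-0.01,"dz":0.72,"ax":0,"ay":0,"az":0},{"dx":-0.21,"dy":-0.01,"dz":0.6,"ax":0,"ay":0,"az":0}]'
python3 - <<'E'
from plan import *
for n,b in(("top",(290,205,420,305)),("side",(290,130,420,290))):
    p=bot.camera(n);cv2.imwrite(f"pics/low_{n}.png",cv2.resize(p["img"][b[1]:b[3],b[0]:b[2],::-1],None,fx=5 if n=="top" else 3.7,fy=5 if n=="top" else 3.7,interpolation=cv2.INTER_CUBIC))
show((.527,.047,.042),placeR(-1.3706,np.pi/6,1))
E
```

```text
clock: 12.2
eef_pos: [0.5289, 0.0497, 0.0828]
tool_rot: [0.608, 0.752, 0.164, -0.196]
ft_force: [-0.9, 0.6, -1.7]
grip_width: 0.0438
t 12.3 p [0.5274 0.0499 0.0818] j [-0.16  0.57 -0.08  1.12  0.48  1.16] F [-0.47  0.01 -2.11] w 0.0436
 turn units [-0.005  0.038  0.062] |w| 0.011
 shift now-frame units [-0.884 -0.046  1.326]
 shift target-frame units [-0.891 -0.039  1.321]
```

View pics/low_side.png

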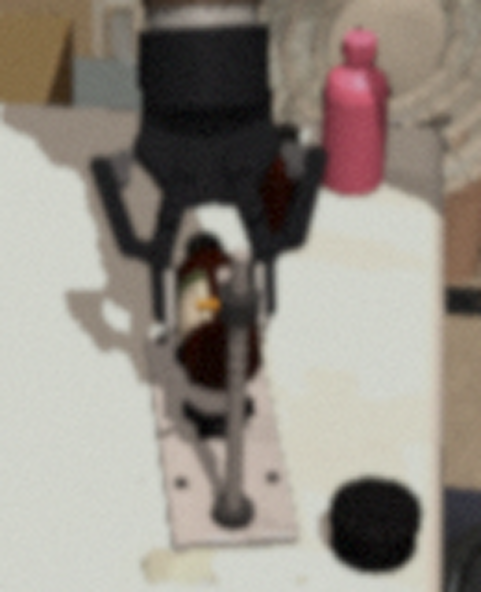

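View pics/low_top.png

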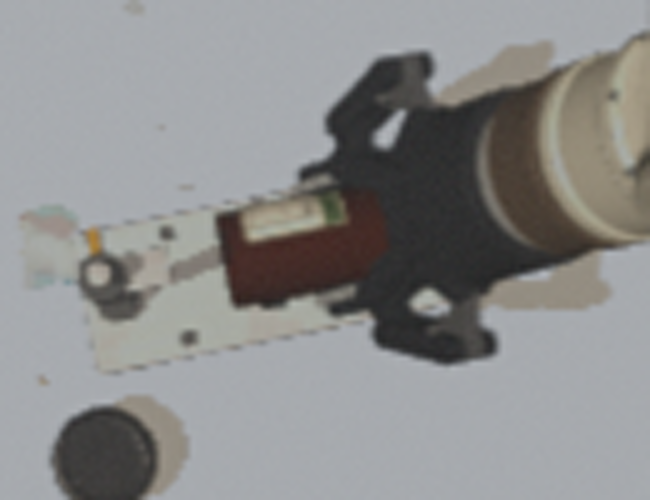

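```bash
python3 - <<'E'
from plan import *
p=bot.camera("top")
for z in(.082,.09,.104): print(atz(p,335.6,256.6,z).round(4))
P,M,o=cur();c=np.array([.5253,.0554]);B=np.array([np.cos(-1.3706),np.sin(-1.3706)]);N=np.array([-B[1],B[0]])
for q in(P[:2],atz(p,335.6,256.6,.09)[:2]): print("cradle frame",(q-c)@B,(q-c)@N)
b=M.T@np.array([*B,0]);print("bottle dir in tool if level",b, "tool x,y,z",M.round(3).tolist())
show()
E
```

```text
[0.5185 0.0989 0.082 ]
[0.5179 0.0989 0.09  ]
[0.5169 0.0989 0.104 ]
cradle frame 0.006158372480557219 0.0019466772228203327
cradle frame -0.04409795957145285 0.0013783160273715532
bottle dir in tool if level [-0.86876572 -0.00798024 -0.495159  ] tool x,y,z [[-0.183, 0.978, -0.097], [0.849, 0.207, 0.486], [0.495, 0.006, -0.869]]
t 12.35 p [0.5284 0.0498 0.0831] j [-0.16  0.57 -0.08  1.13  0.48  1.16] F [-0.38 -0.84 -2.75] w 0.0436
```

```bash
python3 -m handwheel '[{"dx":-0.12,"dy":-0.02,"dz":0.21,"ax":0,"ay":0,"az":0},{"dx":-0.12,"dy":-0.02,"dz":0.21,"ax":0,"ay":0,"az":0},{"dx":-0.12,"dy":-0.02,"dz":0.21,"ax":0,"ay":0,"az":0},{"dx":-0.12,"dy":0,"dz":0.21,"ax":0,"ay":0,"az":0},{"dx":-0.1,"dy":0,"dz":0.17,"ax":0,"ay":0,"az":0},{"dx":0,"dy":0,"dz":0,"ax":0,"ay":0,"az":0},{"dx":0,"dy":0,"dz":0,"ax":0,"ay":0,"az":0}]'
python3 -m handwheel '[{"dx":-0.03,"dy":0,"dz":0.05,"ax":0,"ay":0,"az":0},{"dx":0,"dy":0,"dz":0,"ax":0,"ay":0,"az":0}]'
python3 -m handwheel '[{"dx":-0.03,"dy":0,"dz":0.05,"ax":0,"ay":0,"az":0},{"dx":0,"dy":0,"dz":0,"ax":0,"ay":0,"az":0}]'
```

```text
clock: 13.05
eef_pos: [0.5285, 0.0487, 0.0545]
tool_rot: [0.609, 0.751, 0.165, -0.197]
ft_force: [-0.3, -0.6, -2.0]
grip_width: 0.0434
clock: 13.25
eef_pos: [0.5287, 0.0487, 0.0533]
tool_rot: [0.609, 0.751, 0.165, -0.197]
ft_force: [-1.1, 0.1, -1.6]
grip_width: 0.0432
clock: 13.45
eef_pos: [0.5285, 0.0487, 0.0517]
tool_rot: [0.609, 0.751, 0.165, -0.197]
ft_force: [0.1, -0.2, -2.3]
grip_width: 0.0435
```

```bash
python3 -m handwheel '[{"dx":-0.06,"dy":-0.04,"dz":0.1,"ax":0,"ay":0,"az":0},{"dx":-0.06,"dy":0,"dz":0.1,"ax":0,"ay":0,"az":0},{"dx":0,"dy":0,"dz":0,"ax":0,"ay":0,"az":0}]'
python3 -m handwheel '[{"dx":-0.03,"dy":0,"dz":0.05,"ax":0,"ay":0,"az":0},{"dx":0,"dy":0,"dz":0,"ax":0,"ay":0,"az":0}]'
python3 -m handwheel '[{"dx":-0.03,"dy":0,"dz":0.05,"ax":0,"ay":0,"az":0},{"dx":0,"dy":0,"dz":0,"ax":0,"ay":0,"az":0}]'
```

```text
clock: 13.75
eef_pos: [0.5272, 0.0484, 0.0455]
tool_rot: [0.609, 0.751, 0.165, -0.197]
ft_force: [-0.1, -0.6, -1.7]
grip_width: 0.0432
clock: 13.95
eef_pos: [0.5275, 0.0483, 0.0451]
tool_rot: [0.609, 0.751, 0.165, -0.197]
ft_force: [-2.5, -2.5, 2.5]
grip_width: 0.0432
clock: 14.15
eef_pos: [0.5275, 0.0483, 0.045]
tool_rot: [0.609, 0.751, 0.166, -0.197]
ft_force: [-5.1, -2.9, 11.3]
grip_width: 0.0432
```

```bash
python3 -m handwheel '[{"dx":0.02,"dy":-0.05,"dz":-0.03,"ax":0,"ay":0,"az":0},{"dx":0,"dy":0,"dz":0,"ax":0,"ay":0,"az":0}]'
python3 - <<'E'
from plan import *
for n,b in(("top",(290,205,420,305)),("side",(290,130,420,290))):
    p=bot.camera(n);cv2.imwrite(f"pics/seat_{n}.png",cv2.resize(p["img"][b[1]:b[3],b[0]:b[2],::-1],None,fx=5 if n=="top" else 3.7,fy=5 if n=="top" else 3.7,interpolation=cv2.INTER_CUBIC))
show()
E
```

```text
clock: 14.35
eef_pos: [0.5273, 0.0483, 0.0451]
tool_rot: [0.608, 0.751, 0.166, -0.196]
ft_force: [-1.0, -1.1, 6.4]
grip_width: 0.0432
t 14.45 p [0.5273 0.0483 0.0451] j [-0.16  0.61 -0.12  1.04  0.49  1.15] F [-1.38 -1.3   7.36] w 0.0434
```

View pics/seat_side.png

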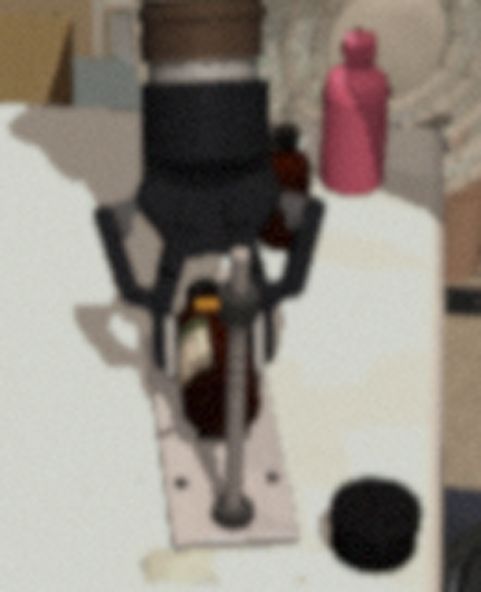

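View pics/seat_top.png

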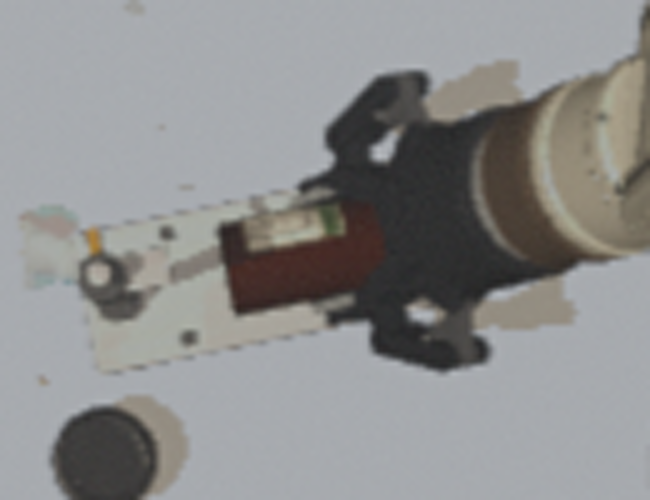

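```bash
python3 -m handwheel '[{"dx":0,"dy":0,"dz":0,"ax":0,"ay":0,"az":0},{"dx":0,"dy":0,"dz":0,"ax":0,"ay":0,"az":0},{"dx":0,"dy":0,"dz":0,"ax":0,"ay":0,"az":0},{"dx":0,"dy":0,"dz":0,"ax":0,"ay":0,"az":0},{"dx":0,"dy":0,"dz":0,"ax":0,"ay":0,"az":0}]' 0.8
python3 -m handwheel '[{"dx":0,"dy":0,"dz":-0.2,"ax":0,"ay":0,"az":0},{"dx":0,"dy":0,"dz":-0.4,"ax":0,"ay":0,"az":0},{"dx":0,"dy":0,"dz":-0.6,"ax":0,"ay":0,"az":0},{"dx":0,"dy":0,"dz":-0.8,"ax":0,"ay":0,"az":0},{"dx":0,"dy":0,"dz":-0.8,"ax":0,"ay":0,"az":0},{"dx":0,"dy":0,"dz":-0.8,"ax":0,"ay":0,"az":0},{"dx":0,"dy":0,"dz":-0.8,"ax":0,"ay":0,"az":0}]'
python3 - <<'E'
from plan import *
for n,b in(("top",(290,205,420,305)),("side",(290,130,420,290))):
    p=bot.camera(n);cv2.imwrite(f"pics/rel_{n}.png",cv2.resize(p["img"][b[1]:b[3],b[0]:b[2],::-1],None,fx=5 if n=="top" else 3.7,fy=5 if n=="top" else 3.7,interpolation=cv2.INTER_CUBIC))
show()
E
```

```text
clock: 14.95
eef_pos: [0.5264, 0.0482, 0.0437]
tool_rot: [0.609, 0.751, 0.165, -0.197]
ft_force: [0.3, 0.6, 0.2]
grip_width: 0.0767
clock: 15.65
eef_pos: [0.5372, -0.0063, 0.1411]
tool_rot: [0.609, 0.751, 0.165, -0.196]
ft_force: [-0.6, 0.4, 0.5]
grip_width: 0.077
t 15.75 p [ 0.5391 -0.0072  0.1425] j [-0.25  0.54  0.06  1.32  0.47  1.05] F [0.36 0.52 0.31] w 0.0767
```

View pics/rel_side.png

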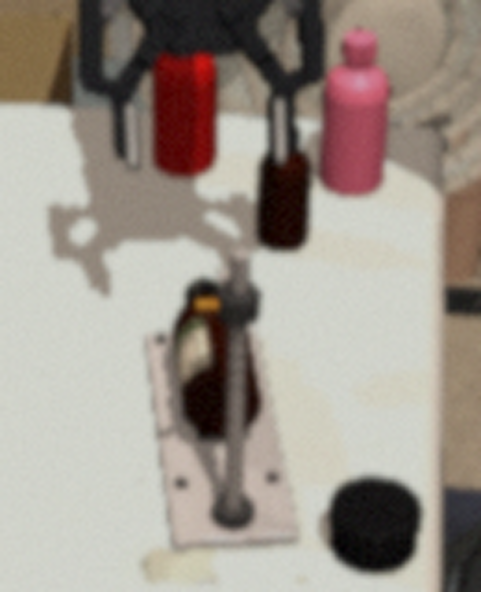

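View pics/rel_top.png

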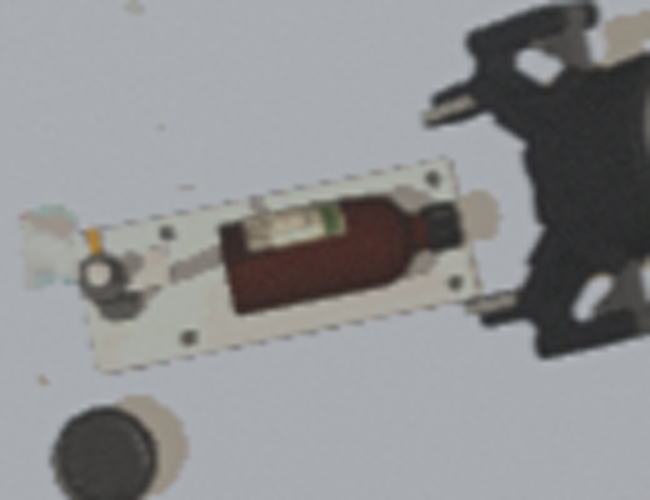

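The bottle lies released in the saddles, cap away from the post (top crop: base edge ~(230,270), cap end ~(462,223)).

```bash
python3 - <<'E'
from plan import *
p=bot.camera("top")
c=np.array([.5253,.0554]);B=np.array([np.cos(-1.3706),np.sin(-1.3706)]);N=np.array([-B[1],B[0]])
q=[atz(p,290+u/5,205+v/5,.042)[:2] for u,v in((230,270),(462,223))]
for a in q: print(a.round(4),((a-c)@B).round(4),((a-c)@N).round(4))
d=q[1]-q[0];print(np.linalg.norm(d),np.arctan2(d[1],d[0]));print("mid",q[0]+d/np.linalg.norm(d)*.045)
# lens target
l=np.array([.5585,.3206]);h=np.array([.4265,.2839]);x=(l-h)/np.linalg.norm(l-h);print("loupe yaw",np.arctan2(x[1],x[0]))
g=l-.060*x;print("grip",g)
show((.52,.12,.30),downR(np.arctan2(x[1],x[0])+0));show((.52,.12,.30),downR(np.arctan2(x[1],x[0])+np.pi))
E
```

```text
[0.5156 0.0978] -0.0435 -0.0011
[ 0.5376 -0.0123] 0.0688 -0.0014
0.11231433777494322 -1.3739661579795324
mid [0.52440985 0.05367057]
loupe yaw 0.2711812711194362
grip [0.50069269 0.30452782]
t 15.8 p [ 0.5381 -0.0064  0.1409] j [-0.25  0.55  0.06  1.32  0.47  1.06] F [-0.01  0.15 -0.18] w 0.077
 turn units [-2.53  -2.826  9.809] |w| 1.577
 shift now-frame units [ 7.576  0.395 -3.004]
 shift target-frame units [ 0.656 -5.066 -6.362]
t 15.8 p [ 0.5381 -0.0064  0.1409] j [-0.25  0.55  0.06  1.32  0.47  1.06] F [-0.01  0.15 -0.18] w 0.077
 turn units [  2.874  -2.573 -10.624] |w| 1.695
 shift now-frame units [ 7.576  0.395 -3.004]
 shift target-frame units [-0.656  5.066 -6.362]
```

```bash
python3 -m handwheel '[{"dx":0.44,"dy":0,"dz":-0.78,"ax":0,"ay":0,"az":0},{"dx":0.44,"dy":0,"dz":-0.78,"ax":0,"ay":0,"az":0},{"dx":0.44,"dy":0,"dz":-0.78,"ax":0,"ay":0,"az":0},{"dx":0.44,"dy":0,"dz":-0.78,"ax":0,"ay":0,"az":0},{"dx":0.44,"dy":0,"dz":-0.78,"ax":0,"ay":0,"az":0},{"dx":0.44,"dy":0,"dz":-0.78,"ax":0,"ay":0,"az":0},{"dx":0.44,"dy":0,"dz":-0.78,"ax":0,"ay":0,"az":0},{"dx":0.44,"dy":0,"dz":-0.78,"ax":0,"ay":0,"az":0}]' 0
python3 -m handwheel '[{"dx":0,"dy":0,"dz":0,"ax":0.24,"ay":-0.215,"az":-0.885},{"dx":0,"dy":0,"dz":0,"ax":0.24,"ay":-0.215,"az":-0.885},{"dx":0,"dy":0,"dz":0,"ax":0.24,"ay":-0.215,"az":-0.885},{"dx":0,"dy":0,"dz":0,"ax":0.24,"ay":-0.215,"az":-0.885},{"dx":0,"dy":0,"dz":0,"ax":0.24,"ay":-0.215,"az":-0.885},{"dx":0,"dy":0,"dz":0,"ax":0.24,"ay":-0.215,"az":-0.885},{"dx":0,"dy":0,"dz":0,"ax":0.24,"ay":-0.215,"az":-0.885},{"dx":0,"dy":0,"dz":0,"ax":0.24,"ay":-0.215,"az":-0.885},{"dx":0,"dy":0,"dz":0,"ax":0.24,"ay":-0.215,"az":-0.885},{"dx":0,"dy":0,"dz":0,"ax":0.24,"ay":-0.215,"az":-0.885},{"dx":0,"dy":0,"dz":0,"ax":0.24,"ay":-0.215,"az":-0.885},{"dx":0,"dy":0,"dz":0,"ax":0.24,"ay":-0.215,"az":-0.885}]'
python3 - <<'E'
from plan import *
show((.5007,.3045,.25),downR(.2712+np.pi))
E
```

```text
clock: 16.6
eef_pos: [0.5351, -0.0061, 0.3184]
tool_rot: [0.608, 0.751, 0.164, -0.198]
ft_force: [-0.4, 0.5, -0.0]
grip_width: 0.0425
clock: 17.8
eef_pos: [0.5353, -0.0061, 0.3173]
tool_rot: [-0.139, 0.99, -0.0, -0.002]
ft_force: [0.9, 0.4, 0.0]
grip_width: 0.0427
t 17.8 p [ 0.5353 -0.0061  0.3173] j [-0.01  0.3   0.26  1.53 -0.   -0.29] F [0.88 0.38 0.04] w 0.0427
 turn units [-0.001 -0.028  0.048] |w| 0.008
 shift now-frame units [-2.096 12.324  2.681]
 shift target-frame units [-1.996 12.339  2.69 ]
```

```bash
python3 -m handwheel '[{"dx":-0.15,"dy":0.97,"dz":0.1,"ax":0,"ay":0,"az":0},{"dx":-0.16,"dy":0.97,"dz":0.1,"ax":0,"ay":0,"az":0},{"dx":-0.16,"dy":0.97,"dz":0.1,"ax":0,"ay":0,"az":0},{"dx":-0.16,"dy":0.97,"dz":0.1,"ax":0,"ay":0,"az":0},{"dx":-0.16,"dy":0.97,"dz":0.1,"ax":0,"ay":0,"az":0},{"dx":-0.16,"dy":0.97,"dz":0.1,"ax":0,"ay":0,"az":0},{"dx":-0.16,"dy":0.97,"dz":0.1,"ax":0,"ay":0,"az":0},{"dx":-0.16,"dy":0.97,"dz":0.1,"ax":0,"ay":0,"az":0},{"dx":-0.16,"dy":0.97,"dz":0.2,"ax":0,"ay":0,"az":0},{"dx":-0.16,"dy":0.97,"dz":0.3,"ax":0,"ay":0,"az":0},{"dx":-0.16,"dy":0.97,"dz":0.4,"ax":0,"ay":0,"az":0},{"dx":-0.16,"dy":0.97,"dz":0.5,"ax":0,"ay":0,"az":0}]'
python3 -m handwheel '[{"dx":-0.15,"dy":0.6,"dz":0.4,"ax":0,"ay":0,"az":0},{"dx":0,"dy":0,"dz":0,"ax":0,"ay":0,"az":0}]'
python3 - <<'E'
from plan import *
show((.5007,.3045,.06),downR(.2712+np.pi))
for n in("top","side"):
    p=bot.camera(n);cv2.imwrite(f"pics/lp_{n}.png",p["img"][:,:,::-1])
E
```

```text
clock: 19.0
eef_pos: [0.5024, 0.2876, 0.2624]
tool_rot: [-0.136, 0.991, -0.0, -0.002]
ft_force: [0.1, 0.2, 0.1]
grip_width: 0.0427
clock: 19.2
eef_pos: [0.5012, 0.3031, 0.2506]
tool_rot: [-0.137, 0.991, -0.001, -0.004]
ft_force: [-0.1, -1.1, -0.6]
grip_width: 0.0424
t 19.2 p [0.5012 0.3031 0.2506] j [0.54 0.42 0.26 1.42 0.   0.27] F [-0.06 -1.09 -0.63] w 0.0424
 turn units [-0.003 -0.054  0.027] |w| 0.009
 shift now-frame units [-0.058  0.061  7.622]
 shift target-frame units [5.000e-03 5.800e-02 7.623e+00]
```

View pics/lp_side.png

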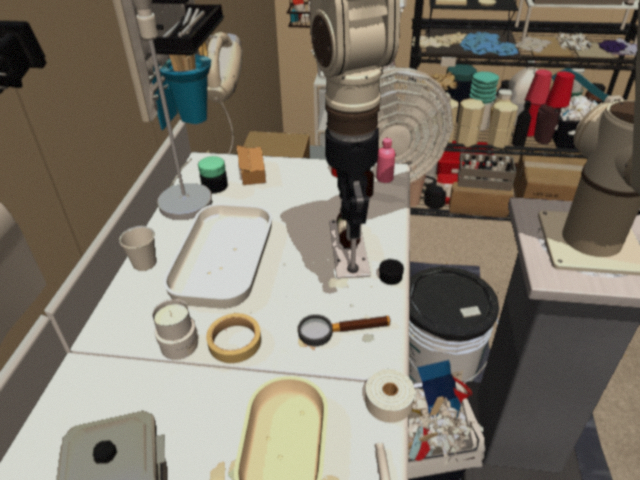

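```bash
python3 -m handwheel '[{"dx":0,"dy":0.03,"dz":0.6,"ax":0,"ay":-0.05,"az":0.03},{"dx":0,"dy":0.03,"dz":0.8,"ax":0,"ay":0,"az":0},{"dx":0,"dy":0,"dz":0.8,"ax":0,"ay":0,"az":0},{"dx":0,"dy":0,"dz":0.9,"ax":0,"ay":0,"az":0},{"dx":0,"dy":0,"dz":0.9,"ax":0,"ay":0,"az":0},{"dx":0,"dy":0,"dz":0.9,"ax":0,"ay":0,"az":0},{"dx":0,"dy":0,"dz":0.9,"ax":0,"ay":0,"az":0},{"dx":0,"dy":0,"dz":0.9,"ax":0,"ay":0,"az":0},{"dx":0,"dy":0,"dz":0.6,"ax":0,"ay":0,"az":0},{"dx":0,"dy":0,"dz":0.3,"ax":0,"ay":0,"az":0},{"dx":0,"dy":0,"dz":0,"ax":0,"ay":0,"az":0}]'
python3 - <<'E'
from plan import *
show((.5007,.3045,.023),downR(.2712+np.pi))
p=bot.camera("side");cv2.imwrite(f"pics/lq_s.png",cv2.resize(p["img"][260:380,280:420,::-1],None,fx=5,fy=5,interpolation=cv2.INTER_CUBIC))
print(atz(p,315.3,330.3,.012), atz(p,285+622/6,300+122/6,.009))
p=bot.camera("top");cv2.imwrite(f"pics/lq_t.png",cv2.resize(p["img"][210:320,200:320,::-1],None,fx=5,fy=5,interpolation=cv2.INTER_CUBIC))
E
```

```text
clock: 20.4
eef_pos: [0.5029, 0.3024, 0.0631]
tool_rot: [-0.133, 0.991, 0.0, 0.001]
ft_force: [-0.6, -0.2, 0.4]
grip_width: 0.0429
t 20.4 p [0.5029 0.3024 0.0631] j [ 0.54  0.55 -0.05  0.97 -0.    0.28] F [-0.55 -0.2   0.45] w 0.0429
 turn units [ 0.     0.019 -0.033] |w| 0.006
 shift now-frame units [0.07  0.103 1.606]
 shift target-frame units [0.065 0.103 1.606]
[0.55912263 0.3252124  0.012     ] [0.42747635 0.28279125 0.009     ]
```

View pics/lq_s.png

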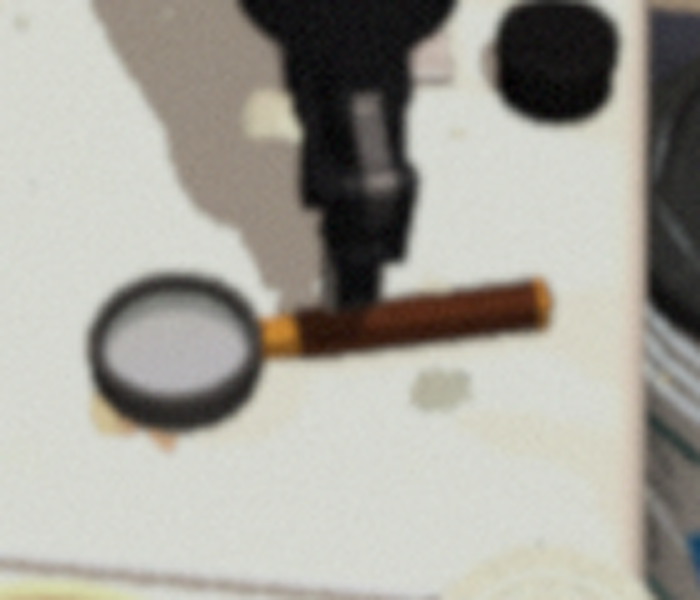

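View pics/lq_t.png

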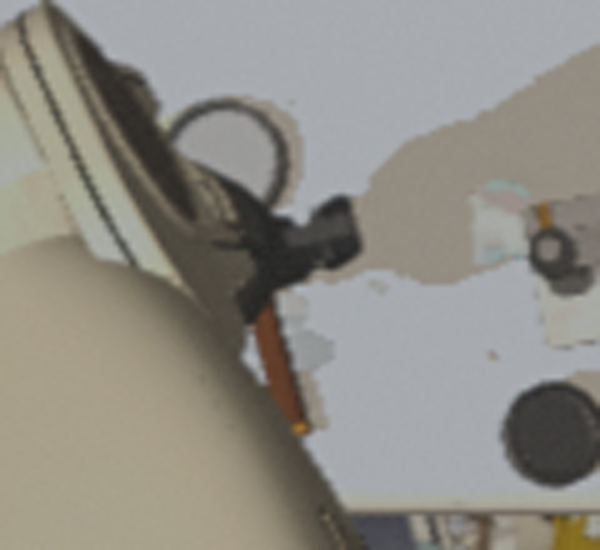

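```bash
python3 -m handwheel '[{"dx":0.06,"dy":0.12,"dz":0.4,"ax":0,"ay":0,"az":0},{"dx":0,"dy":0,"dz":0.4,"ax":0,"ay":0,"az":0},{"dx":0,"dy":0,"dz":0.3,"ax":0,"ay":0,"az":0},{"dx":0,"dy":0,"dz":0.2,"ax":0,"ay":0,"az":0},{"dx":0,"dy":0,"dz":0.2,"ax":0,"ay":0,"az":0},{"dx":0,"dy":0,"dz":0.1,"ax":0,"ay":0,"az":0},{"dx":0,"dy":0,"dz":0,"ax":0,"ay":0,"az":0}]'
python3 - <<'E'
from plan import *
show((.5007,.3045,.023),downR(.2712+np.pi))
E
```

```text
clock: 21.2
eef_pos: [0.5006, 0.306, 0.0231]
tool_rot: [-0.133, 0.991, 0.0, 0.002]
ft_force: [-0.6, 0.7, 1.2]
grip_width: 0.0425
t 21.2 p [0.5006 0.306  0.0231] j [ 0.55  0.59 -0.09  0.89 -0.    0.28] F [-0.58  0.66  1.21] w 0.0425
 turn units [ 0.003  0.022 -0.024] |w| 0.005
 shift now-frame units [ 0.014 -0.059  0.003]
 shift target-frame units [ 0.014 -0.059  0.003]
```

```bash
python3 -m handwheel '[{"dx":0,"dy":0,"dz":0,"ax":0,"ay":0,"az":0},{"dx":0,"dy":0,"dz":0,"ax":0,"ay":0,"az":0},{"dx":0,"dy":0,"dz":0,"ax":0,"ay":0,"az":0},{"dx":0,"dy":0,"dz":0,"ax":0,"ay":0,"az":0},{"dx":0,"dy":0,"dz":0,"ax":0,"ay":0,"az":0}]' -1
python3 -m handwheel '[{"dx":0,"dy":0,"dz":-0.3,"ax":0,"ay":0,"az":0},{"dx":0,"dy":0,"dz":-0.6,"ax":0,"ay":0,"az":0},{"dx":0,"dy":0,"dz":-0.8,"ax":0,"ay":0,"az":0},{"dx":0,"dy":0,"dz":-0.8,"ax":0,"ay":0,"az":0},{"dx":0,"dy":0,"dz":-0.8,"ax":0,"ay":0,"az":0},{"dx":0,"dy":0,"dz":-0.8,"ax":0,"ay":0,"az":0},{"dx":0,"dy":0,"dz":-0.8,"ax":0,"ay":0,"az":0},{"dx":0,"dy":0,"dz":-0.8,"ax":0,"ay":0,"az":0},{"dx":0,"dy":0,"dz":-0.8,"ax":0,"ay":0,"az":0},{"dx":0,"dy":0,"dz":-0.8,"ax":0,"ay":0,"az":0},{"dx":0,"dy":0,"dz":-0.8,"ax":0,"ay":0,"az":0}]'
python3 - <<'E'
from plan import *
p=bot.camera("side");cv2.imwrite(f"pics/lh_s.png",cv2.resize(p["img"][100:380,240:500,::-1],None,fx=2.5,fy=2.5,interpolation=cv2.INTER_CUBIC))
show()
E
```

```text
clock: 21.7
eef_pos: [0.5013, 0.3064, 0.0242]
tool_rot: [-0.133, 0.991, 0.001, 0.003]
ft_force: [0.2, 1.0, 3.7]
grip_width: 0.012
clock: 22.8
eef_pos: [0.4996, 0.3055, 0.2267]
tool_rot: [-0.133, 0.991, 0.0, 0.001]
ft_force: [0.6, 1.0, -1.3]
grip_width: 0.0124
t 22.85 p [0.5011 0.3064 0.2306] j [ 0.55  0.42  0.2   1.35 -0.    0.28] F [1.22 0.92 1.35] w 0.0122
```

View pics/lh_s.png

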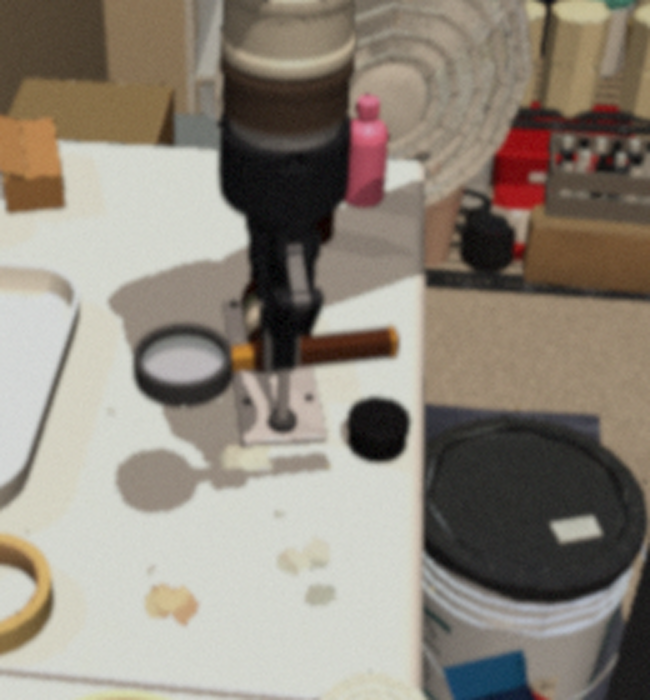

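```bash
python3 - <<'E'
from plan import *
show((.4666,.038,.275),downR(.2712+np.pi))
p=bot.camera("top");
for r in bot.trace("loupe",p)[:2]: print(r["confidence"],r["rect"])
P,M,o=cur();print(proj(p,P+[.0578,.0155,-.006]))
cv2.imwrite(f"pics/lh_t.png",cv2.resize(p["img"][180:320,180:320,::-1],None,fx=4,fy=4,interpolation=cv2.INTER_CUBIC))
E
```

```text
t 22.85 p [0.5011 0.3064 0.2306] j [ 0.55  0.42  0.2   1.35 -0.    0.28] F [1.22 0.92 1.35] w 0.0122
 turn units [ 0.014  0.06  -0.024] |w| 0.01
 shift now-frame units [ 4.153 -9.986 -1.833]
 shift target-frame units [ 4.205 -9.975 -1.774]
0.87 [229.2, 258.2, 39.6, 86.2]
[224.96895302 232.22257283]
```

View pics/lh_t.png

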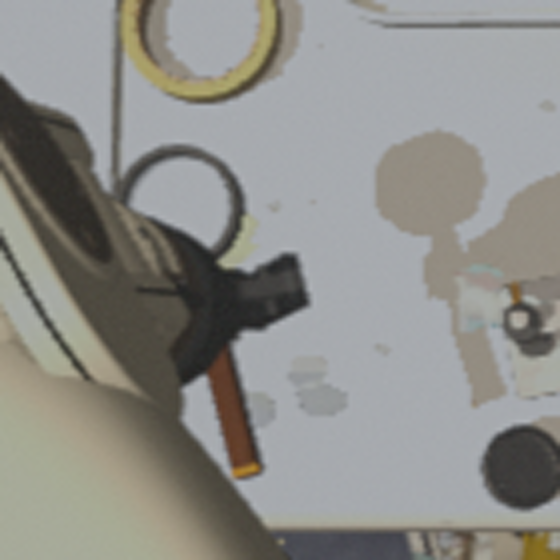

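```bash
python3 -m handwheel '[{"dx":0.3,"dy":-0.4,"dz":-0.7,"ax":0,"ay":0.05,"az":0},{"dx":0.38,"dy":-0.95,"dz":-0.7,"ax":0,"ay":0,"az":0},{"dx":0.38,"dy":-0.95,"dz":-0.4,"ax":0,"ay":0,"az":0},{"dx":0.38,"dy":-0.95,"dz":0,"ax":0,"ay":0,"az":0},{"dx":0.38,"dy":-0.95,"dz":0,"ax":0,"ay":0,"az":0},{"dx":0.38,"dy":-0.95,"dz":0,"ax":0,"ay":0,"az":0},{"dx":0.38,"dy":-0.95,"dz":0,"ax":0,"ay":0,"az":0},{"dx":0.38,"dy":-0.95,"dz":0,"ax":0,"ay":0,"az":0},{"dx":0.38,"dy":-0.95,"dz":0,"ax":0,"ay":0,"az":0},{"dx":0.38,"dy":-0.95,"dz":0,"ax":0,"ay":0,"az":0},{"dx":0.38,"dy":-0.95,"dz":0,"ax":0,"ay":0,"az":0},{"dx":0,"dy":0,"dz":0,"ax":0,"ay":0,"az":0}]'
python3 - <<'E'
from plan import *
show((.4666,.038,.1705),downR(.2712+np.pi))
E
```

```text
clock: 24.15
eef_pos: [0.4654, 0.0376, 0.2696]
tool_rot: [-0.132, 0.991, -0.0, -0.003]
ft_force: [-0.1, 0.4, -2.1]
grip_width: 0.0122
t 24.15 p [0.4654 0.0376 0.2696] j [ 0.08  0.17 -0.03  1.37 -0.   -0.18] F [-0.09  0.35 -2.14] w 0.0122
 turn units [ 0.003 -0.046 -0.049] |w| 0.01
 shift now-frame units [-7.900e-02  2.000e-03  3.963e+00]
 shift target-frame units [-5.200e-02  3.000e-03  3.964e+00]
```

```bash
python3 -m handwheel '[{"dx":-0.05,"dy":0,"dz":0.3,"ax":0,"ay":-0.04,"az":0},{"dx":0,"dy":0,"dz":0.5,"ax":0,"ay":0,"az":0},{"dx":0,"dy":0,"dz":0.5,"ax":0,"ay":0,"az":0},{"dx":0,"dy":0,"dz":0.5,"ax":0,"ay":0,"az":0},{"dx":0,"dy":0,"dz":0.5,"ax":0,"ay":0,"az":0},{"dx":0,"dy":0,"dz":0.5,"ax":0,"ay":0,"az":0},{"dx":0,"dy":0,"dz":0.5,"ax":0,"ay":0,"az":0},{"dx":0,"dy":0,"dz":0.4,"ax":0,"ay":0,"az":0},{"dx":0,"dy":0,"dz":0.2,"ax":0,"ay":0,"az":0},{"dx":0,"dy":0,"dz":0,"ax":0,"ay":0,"az":0},{"dx":0,"dy":0,"dz":0,"ax":0,"ay":0,"az":0}]'
python3 - <<'E'
from plan import *
show((.4666,.038,.1705),downR(.2712+np.pi))
P,M,o=cur()
p=bot.camera("side");cv2.imwrite(f"pics/f_s.png",cv2.resize(p["img"][150:280,270:420,::-1],None,fx=5,fy=5,interpolation=cv2.INTER_CUBIC))
print(proj(p,P+[.0578,.0155,-.0145]),proj(p,P+[.0578,.0155+.032,-.0145]))
for z in (.15,.153,.156,.159): print(z,proj(p,(.5254-.072*.199,.0554+.072*.98,z)),proj(p,(.5253-.1*.199,.0554+.098,z)))
p=bot.camera("top");cv2.imwrite(f"pics/f_t.png",cv2.resize(p["img"][200:310,280:420,::-1],None,fx=5,fy=5,interpolation=cv2.INTER_CUBIC))
print(proj(p,P+[.0578,.0155,-.0145]))
E
```

```text
clock: 25.25
eef_pos: [0.4684, 0.0407, 0.1738]
tool_rot: [-0.134, 0.991, 0.001, 0.001]
ft_force: [-0.3, -0.8, -1.4]
grip_width: 0.0119
t 25.25 p [0.4684 0.0407 0.1738] j [ 0.09  0.23 -0.22  1.12  0.   -0.18] F [-0.3  -0.8  -1.41] w 0.0119
 turn units [ 0.004  0.02  -0.021] |w| 0.004
 shift now-frame units [ 0.097 -0.085  0.133]
 shift target-frame units [ 0.097 -0.085  0.134]
[348.24144   182.1101865] [346.749514 191.028099]
0.15 [352.61859666 206.52933965] [354.36187675 215.21761612]
0.153 [352.65106585 205.26988423] [354.39827372 213.9475875 ]
0.156 [352.68365341 204.00583752] [354.4348062  212.67283065]
0.159 [352.71635998 202.73717435] [354.47147495 211.39331911]
[355.82352059 250.29233651]
```

View pics/f_s.png

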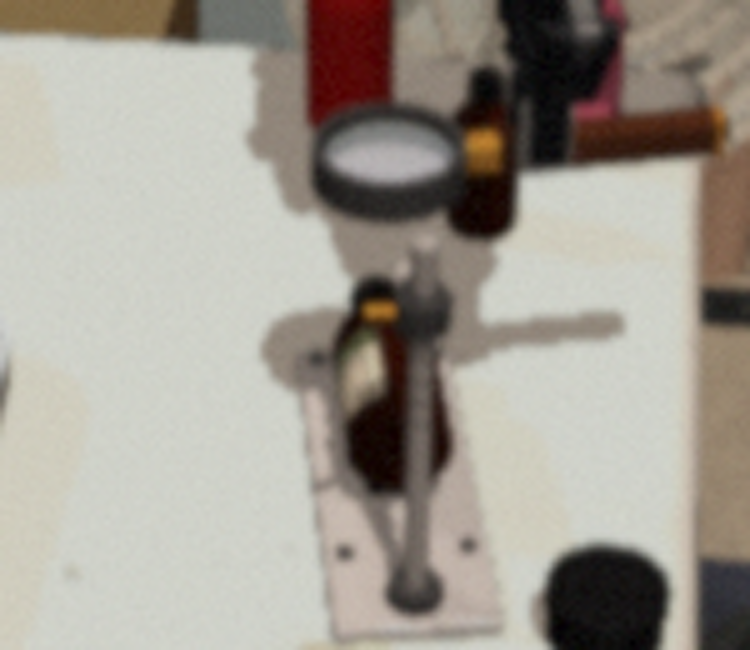

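View pics/f_t.png

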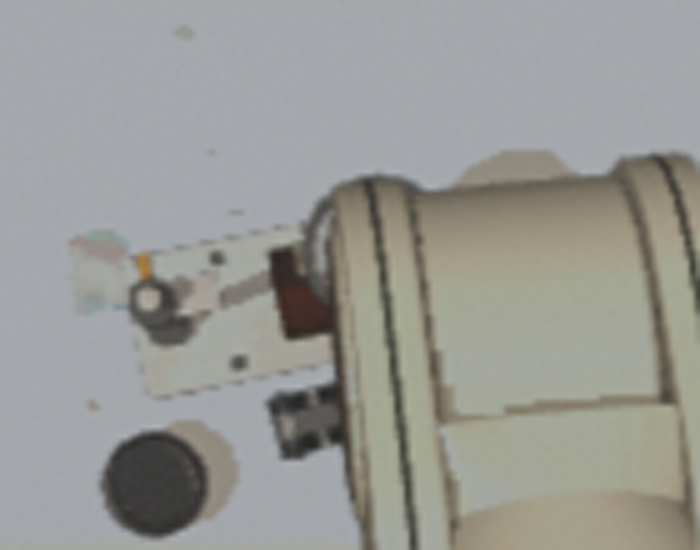

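```bash
python3 - <<'E'
from plan import *
ims=[bot.camera("side") for _ in range(4)];p=ims[0]
im=np.mean([q["img"].astype(float) for q in ims],0);g=im.mean(2)
print("cols",list(range(345,363)))
for r in range(194,224): print(r,g[r,345:363].round(0).astype(int).tolist())
c=(.5253,.0554,-1.3706)
def W(X): a=c[2];return np.array([c[0]+X[0]*np.cos(a)-X[1]*np.sin(a),c[1]+X[0]*np.sin(a)+X[1]*np.cos(a),X[2]])
print("post top corners",[proj(p,W((-.1+a,b,.188))).round(1).tolist() for a in(-.005,.005) for b in(-.005,.005)])
for z in(.152,.156,.160):
  print(z,"tip",[proj(p,W((-.072,b,z+d))).round(1).tolist() for b in(-.008,.008) for d in(-.002,.002)])
  t=np.linspace(0,6.28,40)
  cc=np.array([proj(p,W((-.1+.011*np.cos(a),.011*np.sin(a),z+d))) for a in t for d in(-.011,.011)]);print("   collar cyl",cc.min(0).round(1),cc.max(0).round(1))
E
```

```text
cols [345, 346, 347, 348, 349, 350, 351, 352, 353, 354, 355, 356, 357, 358, 359, 360, 361, 362]
194 [95, 90, 89, 91, 92, 97, 104, 109, 113, 116, 123, 128, 126, 116, 84, 41, 17, 11]
195 [118, 117, 117, 117, 118, 121, 125, 128, 128, 130, 133, 132, 134, 125, 102, 66, 32, 18]
196 [130, 130, 129, 131, 129, 131, 132, 134, 138, 141, 141, 141, 136, 130, 118, 92, 64, 44]
197 [132, 133, 132, 132, 132, 134, 133, 138, 146, 153, 156, 151, 141, 133, 125, 116, 101, 84]
198 [133, 132, 132, 133, 132, 133, 131, 134, 146, 157, 159, 155, 141, 134, 131, 127, 123, 116]
199 [133, 133, 133, 132, 133, 132, 124, 121, 132, 144, 151, 144, 131, 130, 133, 132, 130, 129]
200 [134, 132, 133, 134, 134, 132, 123, 107, 108, 122, 128, 123, 121, 127, 132, 132, 132, 133]
201 [133, 132, 132, 132, 136, 139, 127, 102, 96, 103, 111, 108, 114, 125, 131, 133, 133, 133]
202 [132, 132, 128, 131, 142, 150, 137, 108, 94, 99, 104, 104, 110, 125, 131, 133, 133, 133]
203 [126, 127, 126, 132, 150, 156, 142, 111, 94, 98, 104, 103, 110, 124, 132, 133, 132, 132]
204 [108, 112, 118, 128, 149, 151, 137, 107, 93, 96, 102, 102, 109, 123, 130
[... 1302 characters left out ...]
, 130, 131, 132]
221 [147, 91, 42, 24, 21, 24, 40, 61, 76, 85, 83, 76, 95, 133, 144, 133, 128, 134]
222 [156, 101, 49, 25, 22, 27, 43, 68, 82, 90, 85, 76, 100, 145, 156, 141, 140, 150]
223 [162, 113, 58, 26, 22, 27, 46, 73, 89, 96, 89, 77, 99, 148, 161, 156, 166, 178]
post top corners [[357.8, 200.2], [352.4, 200.5], [357.2, 197.1], [351.8, 197.4]]
0.152 tip [[356.8, 206.3], [356.8, 204.6], [348.5, 206.8], [348.6, 205.1]]
   collar cyl [348.5 206.2] [360.4 222.5]
0.156 tip [[356.8, 204.6], [356.9, 202.9], [348.6, 205.1], [348.6, 203.4]]
   collar cyl [348.5 204.5] [360.4 220.9]
0.16 tip [[356.9, 202.9], [356.9, 201.2], [348.6, 203.4], [348.6, 201.7]]
   collar cyl [348.5 202.8] [360.5 219.2]
```

```bash
python3 -m handwheel '[{"dx":0.08,"dy":-0.06,"dz":0.05,"ax":0,"ay":0,"az":0},{"dx":0,"dy":0,"dz":0,"ax":0,"ay":0,"az":0},{"dx":0,"dy":0,"dz":0,"ax":0,"ay":0,"az":0},{"dx":0,"dy":0,"dz":0,"ax":0,"ay":0,"az":0},{"dx":0,"dy":0,"dz":0,"ax":0,"ay":0,"az":0}]'
python3 - <<'E'
from plan import *
show((.4666,.038,.1715),downR(.2712+np.pi))
p=bot.camera("side");P,M,o=cur()
cv2.imwrite("pics/fin_s.png",cv2.resize(p["img"][150:240,310:440,::-1],None,fx=6,fy=6,interpolation=cv2.INTER_CUBIC))
ya=.2712;x=np.array([np.cos(ya),np.sin(ya),0]);L=P+[.0578,.0155,-.0145]
print("lens pred",L.round(4),proj(p,L),"handle end",proj(p,L-.14*x),"handle end if 3deg",proj(p,L-.14*x+[0,0,.14*.052]))
t=np.linspace(0,6.28,60);cc=np.array([proj(p,L+[.032*np.cos(a),.032*np.sin(a),d]) for a in t for d in(-.009,.009)]);print(cc.min(0),cc.max(0))
show()
E
```

```text
clock: 26.05
eef_pos: [0.4666, 0.0385, 0.1725]
tool_rot: [-0.133, 0.991, 0.001, 0.001]
ft_force: [0.0, 0.0, -1.8]
grip_width: 0.0123
t 26.05 p [0.4666 0.0385 0.1725] j [ 0.08  0.23 -0.22  1.12  0.   -0.19] F [ 0.02  0.01 -1.78] w 0.0123
 turn units [ 0.004  0.018 -0.024] |w| 0.005
 shift now-frame units [ 0.007 -0.018  0.038]
 shift target-frame units [ 0.007 -0.018  0.038]
lens pred [0.5244 0.054  0.1579] [349.17749928 182.14186047] handle end [416.3270317  175.96427708] handle end if 3deg [416.66665951 172.95424189]
[333.38707282 169.88838365] [365.15433048 194.83010003]
t 26.1 p [0.4666 0.0385 0.1724] j [ 0.08  0.23 -0.22  1.12  0.   -0.19] F [ 0.47 -0.78 -0.27] w 0.0122
```

View pics/fin_s.png

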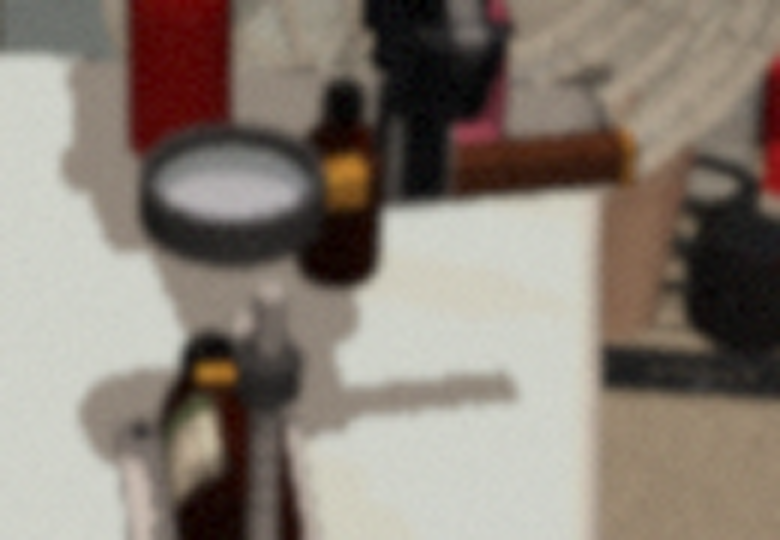

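The lens is level: the rim spans columns 333–364 and rows 170–194, within 1.5 px of its predicted outline. It is centred over the bottle, which still lies in the cradle. The lens is at 0.158 m and the pointer at about 0.157–0.159 m, so I'll hand in.

```bash
python3 - <<'E'
from plan import *
print(bot.job_done());show()
E
```

```text
the job is handed in; nothing more can be done
None
the job is handed in; nothing more can be done
```

I handed the job in at about 26 s of the 64 s allowed. The larger amber bottle lies in both saddles with its cap away from the post and has been let go, and the gripper holds the reading lens level over it.

**Bottle:** after release I measured its middle about 1.5 mm off the seat along the V and 1 mm across. Its axis was within 0.01 rad of the cradle's. In the last side picture it still looked undisturbed. The arm hid it from the top camera by then, so I did not measure it again.

**Lens:** it is about 1 mm sideways from the bottle's middle, and its outline in the side picture matches a level lens to within about 1.6 px. It is at a height of 0.158 m. It touches nothing else: it is well clear of the bottle and about 40 mm from the pointer.

**Pointer height:** this is the least certain figure, and my readings disagreed slightly. The collar's centre gave about 0.156 m, the pointer tip about 0.159 m, and skipping a small camera correction about 0.160 m. All are within 3 mm of the lens, inside the 7 mm allowed.

I did not touch the collar, the small bottle, the tin, the tape or the labels, and saw no sign in the pictures that any of them had moved. My first two move commands were refused as invalid; the same move went through once all six numbers were given in each row, and nothing moved in between.

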